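Rack the bracelet-forming rings on their stepped stand and close the keeper

ROBOT

A 6-joint arm with a two-finger parallel gripper is mounted at the origin on the work surface. World frame = base frame: x ahead of the robot, y to its left, z up, the work surface at z = 0. Lengths are in m, angles in rad, forces in N, time in s.
With the tool pointing down it reaches from about 0.375 to 0.9 m from the base axis. Payload 3.1 kg.
Tool frame: the origin (TCP) lies between the finger pads; the fingertips stand 17 mm ahead of it and the grasp point (between the pads) lies 2 mm behind it (robot.nose_length is the distance from the TCP to the fingertips, in m); z points along the fingers, y is the line along which they close (so a half turn about z gives the same grasp; the last joint's range is limited). The gripper opens to 87 mm and grips with 3 to 60 N. Pads are 19 mm wide; open, the fingers measure 117 mm over their backs; the gripper's body (75 mm by 190 mm) begins 51 mm behind the grasp point.
Start: joints at [1.044, 0.527, 1.433, -0, 1.181, -0.178], TCP at [0.213, 0.588, 0.24] pointing down, gripper open.
Joint ranges: [-3.08, 3.08], [-0.75, 2.2], [0.22, 2.44], [-1.43, 4.57], [0, 2.65], [-2.85, 2.85]. Speed limits (rad/s): [2.79, 2.79, 3.14, 3.14, 3.14, 3.14].

INTERFACE

Orientations are given as a unit quaternion [x, y, z, w].
In Python, from rig import robot, cams gives the robot as it stands.
- The arm moves only by the shell command python3 -m pendant 'ROWS' [FORCE]. ROWS is JSON, a list of rows, each an object with "jaw": the opening, from 0 (shut) to 1 (fully open); "linear": the shift along the tool's x, y, z in cm, a list of three; "twist": the turn about the tool's z in degrees. A call has 1 to 12 rows; each row shifts and turns the commanded pose from where the row before left it, along the tool's axes as they then stand; what a row does not reach is not made up. A row lasts 1/12 s, in which the tool goes at most 41.7 mm and 7.16 degrees, less where a joint would pass 70% of its speed; a pose out of reach is approached as far as the arm can. A call is refused whole if a number of a shift passes 4.17 or a number of a turn 7.16, either way. A call with a gripper value outside its range is refused whole. The fingers move at their own pace and stop on an object; FORCE is the grip in N (left out, the last holds). Time passes only in rows, so rows that do not move let the fingers close. It gives the time, the measured TCP pose, the force, the opening and the grip force at its end, in the units of the state.
- robot.get_obs(): the state, without advancing time (a new reading comes with each control period).
- cams.camera(name): name is "scene" or "top" or "wrist"; returns a dict with "color" (384x512x3 uint8, blue, green, red), "depth" (384x512 float32, m along the optical axis (not along the pixel's ray), 0 where there is no reading), "fov_y" (degrees; the focal length in pixels is half the picture's height over the tangent of half this angle, whatever the lens; pixels are square), "cx", "cy" (the principal point, pixels), "view" (4x4, takes a point from world to camera coordinates). Camera axes: x right, y down, z forward; pixel columns grow to the right and rows downward; lengths in m; the calibration is good to about 2 mm. A picture is of the moment at which its call begins.
- robot.hand_in(): hands the job in; it is judged then, once.
The state is a dict: "time": time; "q": joint angles; "joint_velocities": joint speeds; "joint_torque": joint torques, N m; "position": TCP position; "tool_rot": TCP orientation; "ft_force": force on the tool from outside, world axes, zero at the start; "moment": the same for the moment, N m; "grip_width": finger opening in m; "grip_force": force on a finger pad.
Only numpy, scipy, OpenCV 4.12 (cv2) and the standard library are available. Lean on these libraries where they do the work, as an engineer would, in place of code of your own. Each camera call takes 0.05 s, during which the arm holds its last target. There are 200 camera calls.

TASK

Rack the loose brass forming rings for carrying: first slide the keeper of the stepped stand fully open to its end stop, then thread every ring that lies on the bench down the post, largest first, until each sits fully home and flat on its own step. When all are home, slide the keeper back to its closed end stop over the post; leave the block, hammer and jar alone.

Things in the scene. Friction and masses are not known exactly. Their poses are not given: they have to be found in the camera images.
- stand: Fixed dark steel stand with an upright stepped post. Origin on the post's axis at the bench top; z up, y the way the keeper opens. Base plate 10 mm thick (x -100 to 50, y -50 to 165 mm). A guide rail along y, 34 mm wide, top 24 mm above the bench, is centred at x = -75 mm. Each ring fits one step of the post only and rests on the shoulder below it.
- post_tip (a point): Tip of the steel post, on its axis, 80 mm above the bench. A round foot 54 mm across has its top 22 mm above the bench; from it the post rises in five steps 46, 37, 28, 19 and 10 mm in diameter, each 11 mm high (the top one 14 mm), rims slightly chamfered.
- keeper (a joint): Sliding keeper of the stand, in m: 0 = closed end stop, its flat tongue right over the post's tip (underside 84 mm, top 92 mm above the bench, 14 mm wide); 0.13 = open end stop, 130 mm along the stand's +y, clear of the post. Starts at or near closed. About 2 N of friction; it stays where it is left.
- keeper_grip (a point): Middle of the keeper's upright black grip, 110 mm above the bench, on the line x = -75 mm of the stand; the grip and its column are 16 mm wide along the stand's y (the way it slides) and 30 mm along x; top 123 mm above the bench. The tongue leaves the column on its +x side, below the grip.
- ring1: Loose plain brass forming ring, 68 mm outside, bore 48.6 mm, 10 mm high (the largest). Origin at its very middle, z along its axis; either face may be up. It may be absent. It belongs on the 46 mm step of the post, where its middle is 27 mm above the bench when fully home.
- ring2: Loose plain brass forming ring, 59 mm outside, bore 39.6 mm, 10 mm high. Origin at its very middle, z along its axis; either face may be up. It may be absent. It belongs on the 37 mm step of the post, where its middle is 38 mm above the bench when fully home.
- ring3: Loose plain brass forming ring, 50 mm outside, bore 30.6 mm, 10 mm high. Origin at its very middle, z along its axis; either face may be up. It may be absent. It belongs on the 28 mm step of the post, where its middle is 49 mm above the bench when fully home.
- ring4: Loose plain brass forming ring, 41 mm outside, bore 21.6 mm, 10 mm high. Origin at its very middle, z along its axis; either face may be up. It may be absent. It belongs on the 19 mm step of the post, where its middle is 60 mm above the bench when fully home.
- ring5: Loose plain brass forming ring, 32 mm outside, bore 12.6 mm, 10 mm high (the smallest). Origin at its very middle, z along its axis; either face may be up. It may be absent. It belongs on the 10 mm step of the post, where its middle is 71 mm above the bench when fully home.
- bench_block: Bystander: loose steel bench block, 70 x 70 x 22 mm, 0.8 kg; origin at the centre of its underside.
- hammer: Bystander: loose hammer with a wooden handle, 260 mm long, lying flat; origin at the middle of its length, at the bench top.
- jar: Bystander: closed amber jar, 64 mm across and 75 mm high; origin at the centre of its underside.
Not all that is in view belongs to the job. What is shaped like the ring3 but orange or pink is not meant.

How it is judged:
By the outcome, as a careful person would: the job done as asked, in the order asked, and still so for the second after the job is handed in, with the robot touching nothing.
Of ring1, ring2, ring3, ring4, ring5 only 4 to 5 are there at a start; the rules pass over those that are not, and their reading is None.
At some moment in a run one of ring1, ring2, ring3, ring4, ring5 may be knocked a few centimetres aside while the robot is not near it.
Once in a run the grip may slacken for a moment while it holds something.
It also fails if it takes over 208 s, if anything falls off the work surface, if the arm or the gripper's body presses on something with over 40 N, if the wrist force passes 120 N, or if a joint passes its speed limit or range.

## Working session

There is one attempt and no reset: what is moved stays moved. The work goes in short steps, Python scripts to look and compute and a shell command to move; the robot and the scene stay as the last step left them, time stands still between calls to the robot, and variables do not carry over. Pictures are saved under pics/ and viewed, at most 14 in all, crops included, and the job is handed in when it is done.

```bash
ls; mkdir -p pics
python3 - <<'E'
from rig import robot,cams
import cv2,numpy as np
o=robot.get_obs();print(o['time'],o['position'],o['tool_rot'],o['grip_width'],robot.nose_length)
for n in ['scene','top']:
    c=cams.camera(n);cv2.imwrite(f'pics/{n}0.png',c['color']);print(n,c['fov_y'],c['cx'],c['cy'],c['view'].round(3).tolist());np.savez(f'{n}0.npz',**c)
E
```

```text
pics
0.0 [0.2126333  0.586987   0.23857646] [ 1.73057587e-01  9.84911122e-01 -1.00404290e-03 -3.80798055e-04] 0.0868037964101112 0.017
scene 50.88171331875442 262.74296612692444 189.00694126185533 [[-0.574, 0.818, 0.007, 0.281], [0.623, 0.443, -0.645, -0.303], [-0.531, -0.366, -0.764, 1.719], [0.0, 0.0, 0.0, 1.0]]
top 48.11084483454563 257.2453372906966 193.74304996377967 [[-0.002, -1.0, -0.007, 0.054], [-0.984, 0.003, -0.179, 0.583], [0.179, 0.006, -0.984, 1.269], [0.0, 0.0, 0.0, 1.0]]
```

View pics/top0.png

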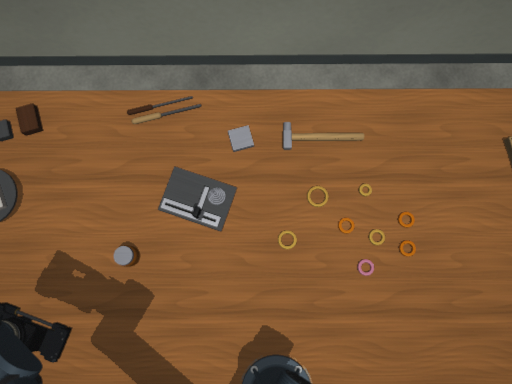

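View pics/scene0.png

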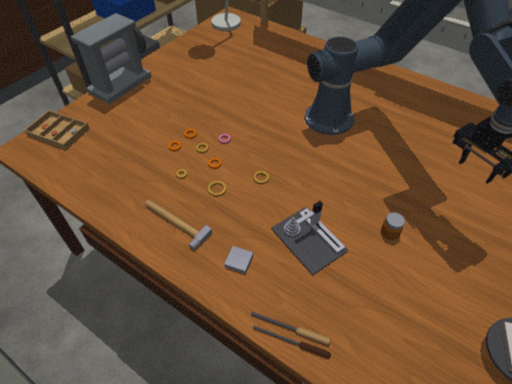

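The top view shows four brass rings at (318,196), (288,240), (377,237) and (365,190). The orange ones at (346,226), (406,219), (408,249) and the pink one at (366,267) are decoys. The stand is at (200,198) with its post at (217,196), the keeper grip is near (197,212), and the keeper opens towards image-left. I'll measure these next.

```bash
cat > h.py <<'E'
import numpy as np,cv2
from rig import robot,cams
def foc(c): return c['color'].shape[0]/2/np.tan(np.radians(c['fov_y'])/2)
def cast(c,uv,z):
    uv=np.atleast_2d(np.asarray(uv,float));f=foc(c);V=np.asarray(c['view'])
    d=np.c_[(uv[:,0]-c['cx'])/f,(uv[:,1]-c['cy'])/f,np.ones(len(uv))]@V[:3,:3]
    o=-V[:3,:3].T@V[:3,3]
    return o+d*((z-o[2])/d[:,2])[:,None]
def proj(c,P):
    V=np.asarray(c['view']);q=np.atleast_2d(P)@V[:3,:3].T+V[:3,3]
    return q[:,:2]/q[:,2:]*foc(c)+[c['cx'],c['cy']]
def brass(c):
    h=cv2.cvtColor(c['color'],cv2.COLOR_BGR2HSV)
    return h
def shot(n,tag=None):
    c=cams.camera(n)
    if tag: cv2.imwrite(f'pics/{tag}.png',c['color'])
    return c
def rings(c,lo=(20,110,80),hi=(32,255,255),z=0.01,amin=15):
    m=cv2.inRange(cv2.cvtColor(c['color'],cv2.COLOR_BGR2HSV),lo,hi)
    out=[]
    for k in cv2.findContours(m,cv2.RETR_EXTERNAL,cv2.CHAIN_APPROX_NONE)[0]:
        if len(k)<amin: continue
        P=cast(c,k[:,0],z)[:,:2].astype(np.float32)
        (x,y),r=cv2.minEnclosingCircle(P); out.append((k[:,0].mean(0).round(0),round(x,4),round(y,4),round(2*r*1e3,1),len(k)))
    return out
E
python3 - <<'E'
from h import *
c=dict(np.load('top0.npz'))
h=cv2.cvtColor(c['color'],cv2.COLOR_BGR2HSV)
for u,v in [(318,196),(288,240),(377,237),(365,190),(346,226),(366,267)]:
    p=h[v-12:v+13,u-12:u+13].reshape(-1,3);q=p[p[:,1]>0];
    q=p[np.argsort(-p[:,2].astype(int))[:25]];print(u,v,np.median(q,0))
for r in rings(c): print(r)
# stand crop
im=c['color'];a=cv2.resize(im[150:245,140:260],None,fx=5,fy=5,interpolation=cv2.INTER_CUBIC)
b=cv2.resize(im[175:275,275:395],None,fx=5,fy=5,interpolation=cv2.INTER_CUBIC)
cv2.imwrite('pics/stand.png',a);cv2.imwrite('pics/rings.png',b)
# depth of stand: plate etc
d=c['depth'];f=foc(c);V=c['view']
v,u=np.mgrid[155:240,150:250];z=d[155:240,150:250]
P=np.c_[((u-c['cx'])/f*z).ravel(),((v-c['cy'])/f*z).ravel(),z.ravel()]
W=(P-V[:3,3])@V[:3,:3]
pl=W[(W[:,2]>0.004)]
print(np.histogram(pl[:,2],bins=[.004,.008,.013,.018,.022,.028,.04,.06,.08,.1,.115,.13]))
rect=cv2.minAreaRect(pl[pl[:,2]<.03][:,:2].astype(np.float32));print(rect)
for lo,hi in[(.02,.028),(.03,.081),(.083,.097),(.115,.13)]:
    s=pl[(pl[:,2]>lo)&(pl[:,2]<hi)]
    if len(s): print(lo,hi,len(s),s.mean(0).round(4),cv2.minAreaRect(s[:,:2].astype(np.float32)))
E
```

```text
318 196 [ 20. 164. 184.]
288 240 [ 21. 162. 186.]
377 237 [ 21. 163. 184.]
365 190 [ 21. 164. 183.]
346 226 [ 16. 225. 186.]
366 267 [169.  88. 185.]
(array([287., 239.]), 0.4454, -0.0395, 57.3, 50)
(array([376., 237.]), 0.4531, -0.318, 48.3, 44)
(array([317., 196.]), 0.582, -0.1376, 66.3, 56)
(array([365., 189.]), 0.6041, -0.2894, 40.3, 34)
(array([ 805, 1339,  350,  155,  416,  107,   88,   41,  123,   11,   56]), array([0.004, 0.008, 0.013, 0.018, 0.022, 0.028, 0.04 , 0.06 , 0.08 ,
       0.1  , 0.115, 0.13 ]))
((0.5843185186386108, 0.23831287026405334), (0.32078251242637634, 0.27178359031677246), 89.78424072265625)
0.02 0.028 519 [0.5372 0.2564 0.0241] ((0.5803672075271606, 0.24479186534881592), (0.18953704833984375, 0.13591985404491425), 70.7927017211914)
0.03 0.081 201 [0.569  0.1893 0.048 ] ((0.5441606640815735, 0.24022027850151062), (0.0818663239479065, 0.1824098378419876), 17.685842514038086)
0.083 0.097 113 [0.5639 0.2135 0.0915] ((0.5539138317108154, 0.21759814023971558), (0.014698179438710213, 0.09644386172294617), 71.61432647705078)
0.115 0.13 56 [0.5204 0.2291 0.1226] ((0.5204840898513794, 0.22956188023090363), (0.01547976303845644, 0.02993141859769821), 72.06197357177734)
```

View pics/stand.png

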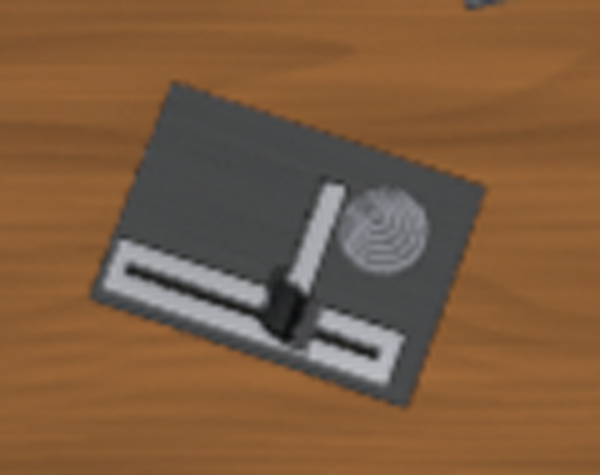

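View pics/rings.png

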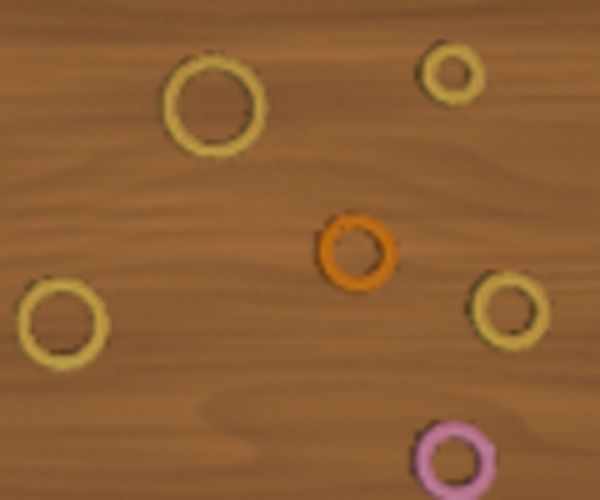

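The crop confirms the rings, matched by their measured outer diameters:

| Ring | Position (m) | Top-view pixel |
|---|---|---|
| ring1 | (0.582, -0.138) | (318,196) |
| ring2 | (0.445, -0.040) | (288,240) |
| ring3 | (0.453, -0.318) | (377,237) |
| ring4 | (0.604, -0.289) | (365,190) |

ring5 is absent. The keeper stands a few centimetres open. I'll go above the grip and take a close look.

```bash
cat >> h.py <<'E'
from scipy.spatial.transform import Rotation as Ro
def way(x,y,z,ang=None):
    """ang: wanted world angle of tool y (deg, mod 180). prints twist, then shift in tool axes (cm) AFTER twist"""
    o=robot.get_obs();R=Ro.from_quat(o['tool_rot']).as_matrix()
    a=np.degrees(np.arctan2(R[1,1],R[0,1]));t=0
    if ang is not None:
        t=-((ang-a+90)%180-90)
        R=R@Ro.from_euler('z',t,degrees=True).as_matrix()
    d=R.T@(np.array([x,y,z])-o['position'])*100
    n=max(1,int(np.ceil(np.abs(np.linalg.norm(d))/4.1)))
    print(f"t={o['time']:.1f} pos={np.round(o['position'],4)} yang={a:.1f} q6={o['q'][5]:.2f} w={o['grip_width']*1e3:.1f} F={np.round(o['ft_force'],1)} | twist {t:.1f} | shift {d.round(2)} n={n} per {np.round(d/n,2)}")
E
python3 - <<'E'
from h import *
way(.5204,.2296,.24,72)
E
```

```text
t=0.1 pos=[0.2127 0.587  0.2387] yang=70.1 q6=-0.18 w=87.1 F=[ 0.2 -1.1  0.2] | twist -1.9 | shift [-40.31 -24.49  -0.1 ] n=12 per [-3.36 -2.04 -0.01]
```

```bash
python3 -m pendant '[{"jaw":0.5,"linear":[0,0,0],"twist":-1.9},{"jaw":0.5,"linear":[-3.36,-2.04,0],"twist":0},{"jaw":0.5,"linear":[-3.36,-2.04,0],"twist":0},{"jaw":0.5,"linear":[-3.36,-2.04,0],"twist":0},{"jaw":0.5,"linear":[-3.36,-2.04,0],"twist":0},{"jaw":0.5,"linear":[-3.36,-2.04,0],"twist":0},{"jaw":0.5,"linear":[-3.36,-2.04,0],"twist":0},{"jaw":0.5,"linear":[-3.36,-2.04,0],"twist":0},{"jaw":0.5,"linear":[-3.36,-2.04,0],"twist":0},{"jaw":0.5,"linear":[-3.36,-2.04,0],"twist":0},{"jaw":0.5,"linear":[-3.36,-2.04,0],"twist":0},{"jaw":0.5,"linear":[-3.36,-2.04,0],"twist":0}]' 20
python3 -m pendant '[{"jaw":0.5,"linear":[-3.36,-2.04,0],"twist":0},{"jaw":0.5,"linear":[0,0,0],"twist":0},{"jaw":0.5,"linear":[0,0,0],"twist":0},{"jaw":0.5,"linear":[0,0,0],"twist":0}]'
python3 - <<'E'
from h import *
c=shot('wrist','w1');way(.5204,.2296,.24,72);np.savez('w1.npz',**c)
print(c['fov_y'],proj(c,[[.5204,.2296,.123],[.579,.168,.08]]))
V=c['view'];print(-V[:3,:3].T@V[:3,3],V[:3,:3].round(3))
E
```

```text
time: 1.1
position: [0.4957, 0.2581, 0.2392]
tool_rot: [0.157, 0.988, -0.0, -0.0]
ft_force: [0.8, 0.2, 0.2]
grip_width: 0.0437
grip_force: 0.0
time: 1.43
position: [0.5198, 0.2299, 0.239]
tool_rot: [0.157, 0.988, -0.0, -0.001]
ft_force: [-0.1, 0.2, -0.8]
grip_width: 0.0433
grip_force: 0.0
t=1.5 pos=[0.5194 0.2306 0.2391] yang=72.0 q6=-1.04 w=43.5 F=[0.5 0.6 1. ] | twist 0.0 | shift [-0.12 -0.06 -0.09] n=1 per [-0.12 -0.06 -0.09]
64.59687778804857 [[252.55955281 196.8269284 ]
 [215.63879497 252.7229008 ]]
[0.45306427 0.25198462 0.3837358 ] [[ 0.311  0.95  -0.001]
 [ 0.918 -0.3    0.258]
 [ 0.244 -0.081 -0.966]]
```

View pics/w1.png

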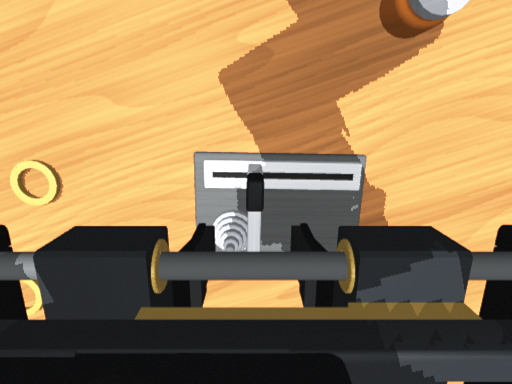

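The wrist view shows the grip at (255,190) between the fingers and the post at (233,232). Going down to grasp the grip.

```bash
python3 -m pendant '[{"jaw":0.5,"linear":[-0.1,0.1,4.1],"twist":0},{"jaw":0.5,"linear":[0,0,4.1],"twist":0},{"jaw":0.5,"linear":[0,0,4.1],"twist":0},{"jaw":0.5,"linear":[0,0,0.3],"twist":0},{"jaw":0,"linear":[0,0,0],"twist":0},{"jaw":0,"linear":[0,0,0],"twist":0},{"jaw":0,"linear":[0,0,0],"twist":0},{"jaw":0,"linear":[0,0,0],"twist":0},{"jaw":0,"linear":[0,0,0],"twist":0},{"jaw":0,"linear":[0,0,0],"twist":0}]' 25
python3 -m pendant '[{"jaw":0,"linear":[0,1,0],"twist":0},{"jaw":0,"linear":[0,1,0],"twist":0},{"jaw":0,"linear":[0,1,0],"twist":0},{"jaw":0,"linear":[0,1,0],"twist":0},{"jaw":0,"linear":[0,1,0],"twist":0},{"jaw":0,"linear":[0,1,0],"twist":0},{"jaw":0,"linear":[0,1,0],"twist":0}]'
```

```text
time: 2.32
position: [0.5231, 0.231, 0.1158]
tool_rot: [0.157, 0.988, 0.001, 0.002]
ft_force: [-0.5, -0.3, 7.4]
grip_width: 0.0159
grip_force: 25.0
time: 2.9
position: [0.5459, 0.2971, 0.1159]
tool_rot: [0.157, 0.988, 0.0, 0.003]
ft_force: [1.9, -3.6, 4.4]
grip_width: 0.0155
grip_force: 25.0
```

```bash
python3 -m pendant '[{"jaw":0,"linear":[0,0.5,0],"twist":0},{"jaw":0,"linear":[0,0.5,0],"twist":0},{"jaw":0,"linear":[0,0.5,0],"twist":0},{"jaw":0,"linear":[0,0.3,0],"twist":0},{"jaw":0,"linear":[0,0,0],"twist":0}]'
python3 -m pendant '[{"jaw":0,"linear":[0,0.5,0],"twist":0},{"jaw":0,"linear":[0,0,0],"twist":0}]'
python3 -m pendant '[{"jaw":0,"linear":[0,0.5,0],"twist":0},{"jaw":0,"linear":[0,0,0],"twist":0}]'
```

```text
time: 3.32
position: [0.5521, 0.3148, 0.1159]
tool_rot: [0.157, 0.988, 0.001, 0.003]
ft_force: [2.4, -1.7, 5.4]
grip_width: 0.0158
grip_force: 25.0
time: 3.48
position: [0.5536, 0.3194, 0.1158]
tool_rot: [0.157, 0.988, 0.001, 0.003]
ft_force: [2.5, -1.5, 5.1]
grip_width: 0.0159
grip_force: 25.0
time: 3.65
position: [0.5553, 0.3241, 0.1158]
tool_rot: [0.157, 0.988, 0.001, 0.003]
ft_force: [3.3, -0.9, 5.2]
grip_width: 0.0157
grip_force: 25.0
```

```bash
python3 -m pendant '[{"jaw":0,"linear":[0,0.4,0],"twist":0},{"jaw":0,"linear":[0,0,0],"twist":0}]'
python3 -m pendant '[{"jaw":0,"linear":[0,0.4,0],"twist":0},{"jaw":0,"linear":[0,0,0],"twist":0}]'
python3 -m pendant '[{"jaw":0,"linear":[0,0.4,0],"twist":0},{"jaw":0,"linear":[0,0,0],"twist":0}]'
```

```text
time: 3.82
position: [0.5565, 0.3278, 0.1159]
tool_rot: [0.157, 0.988, 0.001, 0.003]
ft_force: [3.4, -2.4, 6.6]
grip_width: 0.016
grip_force: 25.0
time: 3.98
position: [0.557, 0.3292, 0.1158]
tool_rot: [0.156, 0.988, -0.001, 0.002]
ft_force: [2.1, -8.1, 8.8]
grip_width: 0.0155
grip_force: 25.0
time: 4.15
position: [0.557, 0.3295, 0.1158]
tool_rot: [0.156, 0.988, -0.005, 0.001]
ft_force: [1.1, -17.0, 13.0]
grip_width: 0.016
grip_force: 25.0
```

End stop felt. I'll relax the pull, release, rise, then look at the post from over the stand.

```bash
python3 -m pendant '[{"jaw":0,"linear":[0,-0.5,0],"twist":0},{"jaw":0.5,"linear":[0,0,0],"twist":0},{"jaw":0.5,"linear":[0,0,0],"twist":0},{"jaw":0.5,"linear":[0,0,0],"twist":0},{"jaw":0.6,"linear":[0,0,-4.1],"twist":0},{"jaw":0.6,"linear":[0,0,-4.1],"twist":0},{"jaw":0.6,"linear":[0,0,-4.1],"twist":0},{"jaw":1,"linear":[0,0,0],"twist":0},{"jaw":1,"linear":[0,0,0],"twist":0}]'
python3 - <<'E'
from h import *
way(.5882-.06,.1827+.02,.24,72)
c=dict(np.load('top0.npz'))
print(cast(c,[216.8,195.8],.022))
E
```

```text
time: 4.9
position: [0.5555, 0.3318, 0.2396]
tool_rot: [0.156, 0.988, 0.002, 0.003]
ft_force: [-0.9, -0.2, -0.7]
grip_width: 0.0585
grip_force: 0.0
t=4.9 pos=[0.5555 0.3318 0.2396] yang=72.0 q6=-0.89 w=58.5 F=[-0.9 -0.2 -0.7] | twist 0.0 | shift [ -1.39 -13.12  -0.09] n=4 per [-0.35 -3.28 -0.02]
[[0.58238587 0.17931732 0.022     ]]
```

```bash
python3 -m pendant '[{"jaw":1,"linear":[-0.35,-3.28,0],"twist":0},{"jaw":1,"linear":[-0.35,-3.28,0],"twist":0},{"jaw":1,"linear":[-0.35,-3.28,0],"twist":0},{"jaw":1,"linear":[-0.35,-3.28,0],"twist":0},{"jaw":1,"linear":[0,0,0],"twist":0},{"jaw":1,"linear":[0,0,0],"twist":0},{"jaw":1,"linear":[0,0,0],"twist":0}]'
python3 - <<'E'
from h import *
c=shot('wrist');way(.582,-.138,.24);np.savez('w2.npz',**c)
print(proj(c,[[.588,.1827,.022],[.588,.1827,.08]]))
im=cv2.resize(c['color'][130:300,150:400],None,fx=3,fy=3,interpolation=cv2.INTER_CUBIC);cv2.imwrite('pics/w2.png',im)
t=shot('top')
for r in rings(t):print(r)
E
```

```text
time: 5.48
position: [0.5266, 0.2018, 0.2354]
tool_rot: [0.157, 0.988, -0.0, -0.001]
ft_force: [0.7, 0.4, -0.4]
grip_width: 0.0865
grip_force: 0.0
t=5.5 pos=[0.5269 0.2023 0.2356] yang=72.0 q6=-1.09 w=86.7 F=[ 0.1  0.3 -0.3] | twist 0.0 | shift [-15.75 -30.66  -0.46] n=9 per [-1.75 -3.41 -0.05]
[[253.50063255 225.45036799]
 [253.60585793 244.62988306]]
(array([287., 239.]), 0.446, -0.0394, 56.6, 50)
(array([376., 237.]), 0.453, -0.3182, 48.6, 43)
(array([317., 196.]), 0.582, -0.1376, 66.3, 56)
(array([365., 189.]), 0.6041, -0.2894, 40.3, 33)
```

View pics/w2.png

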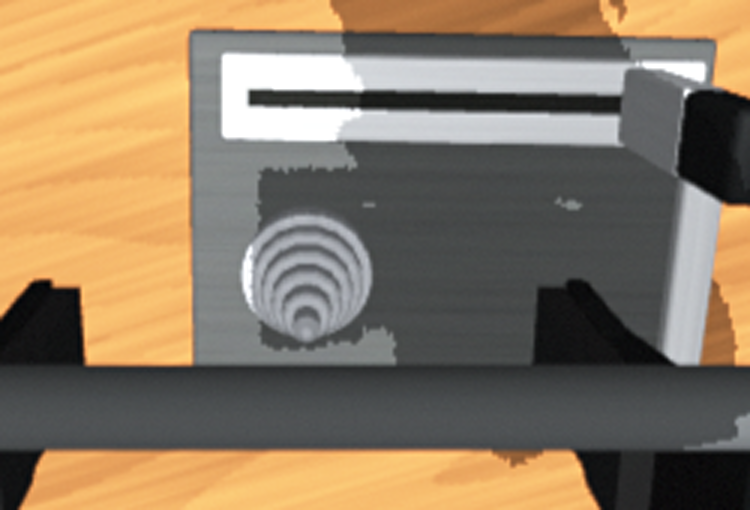

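The view shows the foot circle centred at full-frame (252.2,221.8) and the tip at about (251.8,237). The keeper is open.

Run:
```python
from h import *
c=dict(np.load('w2.npz'))
print(cast(c,[252.2,221.8],.022),cast(c,[251.7,237],.08))
im=cv2.cvtColor(c['color'],cv2.COLOR_BGR2GRAY)
cr=cv2.resize(im[195:250,225:280],None,fx=6,fy=6,interpolation=cv2.INTER_CUBIC)
print(cv2.HoughCircles(cr,cv2.HOUGH_GRADIENT_ALT,1,5,param1=150,param2=.6,minRadius=20,maxRadius=150))
```

```text
[[0.58288586 0.18265796 0.022     ]] [[0.57904119 0.18349167 0.08      ]]
[[[156.       168.       128.53365 ]
  [154.       190.       116.10144 ]
  [161.       201.        87.026535]
  [154.       190.        97.88059 ]
  [154.       150.        94.187584]
  [169.       214.        96.92457 ]
  [169.       214.       112.68779 ]
  [196.       169.        96.344444]
  [174.       168.        99.41204 ]
  [130.       185.       111.47851 ]
  [132.       210.        86.04736 ]
  [196.       191.       108.36835 ]
  [154.       233.        79.995995]
  [151.       129.        94.0165  ]
  [163.       242.        46.363525]
  [169.       214.        78.02367 ]
  [160.       221.        69.25368 ]
  [179.       143.        84.285484]
  [154.       233.        93.32867 ]
  [196.       191.        82.68083 ]
  [164.       172.        77.06059 ]
  [133.       119.        78.33214 ]
  [169.       214.        61.058   ]
  [183.       178.        71.69374 ]
  [116.       139.        57.890812]
  [163.       228.        50.862545]
  [159.       264.        26.102203]]]
```

Next I'll hover ring1 in the same relative pose, so the camera bias can be cancelled later.

```bash
python3 - <<'E'
from h import *
way(.526,-.118,.2356)
E
python3 -m pendant '[{"jaw":1,"linear":[-1.2,-3.8,0],"twist":0},{"jaw":1,"linear":[-1.2,-3.8,0],"twist":0},{"jaw":1,"linear":[-1.2,-3.8,0],"twist":0},{"jaw":1,"linear":[-1.2,-3.8,0],"twist":0},{"jaw":1,"linear":[-1.2,-3.8,0],"twist":0},{"jaw":1,"linear":[-1.2,-3.8,0],"twist":0},{"jaw":1,"linear":[-1.2,-3.8,0],"twist":0},{"jaw":1,"linear":[-1.2,-3.8,0],"twist":0},{"jaw":1,"linear":[0,0,0],"twist":0},{"jaw":1,"linear":[0,0,0],"twist":0},{"jaw":1,"linear":[0,0,0],"twist":0}]'
python3 - <<'E'
from h import *
c=shot('wrist','w3');np.savez('w3.npz',**c)
h=cv2.cvtColor(c['color'],cv2.COLOR_BGR2HSV)
for r in rings(c,amin=40):
  print(r)
way(.526,-.118,.2356)
E
```

```text
t=5.6 pos=[0.527  0.2025 0.2358] yang=72.0 q6=-1.09 w=86.9 F=[ 0.8 -0.4 -0.7] | twist 0.0 | shift [-9.790e+00 -3.052e+01  1.000e-02] n=8 per [-1.22 -3.81  0.  ]
time: 6.5
position: [0.5244, -0.1163, 0.2361]
tool_rot: [0.156, 0.988, 0.001, -0.001]
ft_force: [-0.3, 0.3, 0.7]
grip_width: 0.0871
grip_force: 0.0
(array([371., 312.]), 0.7741, -0.0242, 402.7, 594)
(array([426., 266.]), 0.718, 0.0633, 84.8, 149)
(array([ 79., 266.]), 0.5751, -0.375, 84.3, 153)
(array([251., 219.]), 0.5821, -0.1372, 66.5, 143)
(array([161., 171.]), 0.4887, -0.2225, 44.6, 168)
(array([ 82., 168.]), 0.4541, -0.3164, 52.0, 122)
(array([295.,  89.]), 0.4467, -0.0388, 58.1, 144)
t=6.5 pos=[ 0.5243 -0.1157  0.2362] yang=72.1 q6=-1.68 w=86.8 F=[-0.7 -0.2  0.4] | twist 0.0 | shift [-0.23 -0.17  0.06] n=1 per [-0.23 -0.17  0.06]
```

View pics/w3.png

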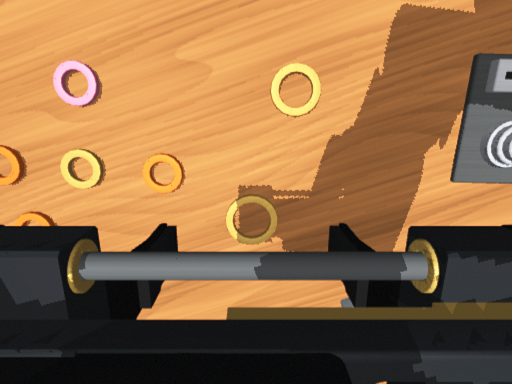

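The view shows ring1 at (251,219), ring2 at (295,89) and ring3 at (82,168). ring1 computes to (0.582,-0.137), which agrees with the top camera. Grasping it.

Run:
```python
from h import *
way(.582,-.137,.021)
```

```text
t=6.5 pos=[ 0.5243 -0.1157  0.2362] yang=72.1 q6=-1.68 w=86.8 F=[-0.7 -0.2  0.4] | twist 0.0 | shift [-6.17 -0.27 21.51] n=6 per [-1.03 -0.04  3.58]
```

```bash
python3 -m pendant '[{"jaw":1,"linear":[-3.1,-0.15,0],"twist":0},{"jaw":1,"linear":[-3.07,-0.12,0],"twist":0},{"jaw":1,"linear":[0,0,3.7],"twist":0},{"jaw":1,"linear":[0,0,3.7],"twist":0},{"jaw":1,"linear":[0,0,3.7],"twist":0},{"jaw":1,"linear":[0,0,3.7],"twist":0},{"jaw":1,"linear":[0,0,3.7],"twist":0},{"jaw":1,"linear":[0,0,2.5],"twist":0},{"jaw":1,"linear":[0,0,0.5],"twist":0},{"jaw":0.6,"linear":[0,0,0],"twist":0},{"jaw":0.6,"linear":[0,0,0],"twist":0},{"jaw":0.6,"linear":[0,0,0],"twist":0}]' 10
python3 -m pendant '[{"jaw":0.6,"linear":[0,0,0],"twist":0},{"jaw":0.6,"linear":[0,0,0],"twist":0}]'
```

```text
time: 7.55
position: [0.5836, -0.1385, 0.0231]
tool_rot: [0.156, 0.988, -0.0, 0.002]
ft_force: [-0.8, -0.1, 0.6]
grip_width: 0.0746
grip_force: 0.0
time: 7.72
position: [0.5835, -0.139, 0.0232]
tool_rot: [0.157, 0.988, -0.0, 0.002]
ft_force: [1.5, 1.3, 2.1]
grip_width: 0.0676
grip_force: 10.0
```

```bash
python3 -m pendant '[{"jaw":1,"linear":[0,0,0],"twist":0},{"jaw":1,"linear":[0,0,0],"twist":0},{"jaw":1,"linear":[0,0,0.3],"twist":0},{"jaw":1,"linear":[0,0,0],"twist":7},{"jaw":1,"linear":[0,0,0],"twist":7},{"jaw":1,"linear":[0,0,0],"twist":7},{"jaw":1,"linear":[0,0,0],"twist":7},{"jaw":1,"linear":[0,0,0],"twist":7},{"jaw":1,"linear":[0,0,0],"twist":7},{"jaw":1,"linear":[0,0,0],"twist":7},{"jaw":1,"linear":[0,0,0],"twist":7},{"jaw":1,"linear":[0,0,0],"twist":7}]' 
python3 -m pendant '[{"jaw":1,"linear":[0,0,0],"twist":7},{"jaw":1,"linear":[0,0,0],"twist":7},{"jaw":1,"linear":[0,0,0],"twist":7},{"jaw":1,"linear":[0,0,0],"twist":6.1},{"jaw":0.5,"linear":[0,0,0],"twist":0},{"jaw":0.5,"linear":[0,0,0],"twist":0},{"jaw":0.5,"linear":[0,0,0],"twist":0},{"jaw":0.5,"linear":[0,0,0],"twist":0},{"jaw":0.5,"linear":[0,0,0],"twist":0},{"jaw":0.5,"linear":[0,0,0],"twist":0},{"jaw":0.5,"linear":[0,0,0],"twist":0}]' 30
python3 - <<'E'
from h import *
way(.5829,.1827,.24)
E
```

```text
time: 8.72
position: [0.5817, -0.1392, 0.0181]
tool_rot: [0.652, 0.758, -0.0, -0.0]
ft_force: [0.2, -0.2, 0.2]
grip_width: 0.0868
grip_force: 0.0
time: 9.63
position: [0.5821, -0.1391, 0.0184]
tool_rot: [0.81, 0.587, -0.0, -0.0]
ft_force: [0.3, -0.7, -0.9]
grip_width: 0.0663
grip_force: 30.0
t=9.6 pos=[ 0.5821 -0.1391  0.0184] yang=-18.1 q6=-0.11 w=66.3 F=[ 0.3 -0.7 -0.9] | twist 0.0 | shift [ 30.61  -9.92 -22.16] n=10 per [ 3.06 -0.99 -2.22]
```

```bash
python3 -m pendant '[{"jaw":0.5,"linear":[0,0,-2],"twist":0},{"jaw":0.5,"linear":[0,0,-3],"twist":0},{"jaw":0.5,"linear":[0,0,-4],"twist":0},{"jaw":0.5,"linear":[0,0,-4],"twist":0},{"jaw":0.5,"linear":[0,0,-4],"twist":0},{"jaw":0.5,"linear":[2,-0.65,-2.2],"twist":0},{"jaw":0.5,"linear":[3,-0.98,0],"twist":0},{"jaw":0.5,"linear":[3,-0.98,0],"twist":0},{"jaw":0.5,"linear":[3,-0.98,0],"twist":0},{"jaw":0.5,"linear":[3,-0.98,0],"twist":0},{"jaw":0.5,"linear":[3,-0.98,0],"twist":0},{"jaw":0.5,"linear":[3,-0.98,0],"twist":0}]'
python3 -m pendant '[{"jaw":0.5,"linear":[3,-0.98,0],"twist":0},{"jaw":0.5,"linear":[3,-0.98,0],"twist":0},{"jaw":0.5,"linear":[3,-0.98,0],"twist":0},{"jaw":0.5,"linear":[1.8,-0.5,0],"twist":0},{"jaw":0.5,"linear":[0,0,3],"twist":0},{"jaw":0.5,"linear":[0,0,2.5],"twist":0},{"jaw":0.5,"linear":[0,0,0],"twist":0},{"jaw":0.5,"linear":[0,0,0],"twist":0}]'
python3 - <<'E'
from h import *
way(.584,.1815,.13,-19)
c=shot('wrist');np.savez('w4.npz',**c)
im=cv2.resize(c['color'][150:384,100:400],None,fx=2.5,fy=2.5,interpolation=cv2.INTER_CUBIC);cv2.imwrite('pics/w4.png',im)
t=dict(np.load('top0.npz'))
k=np.array([[175,83],[485,187],[408,406],[92,297]])/5+[140,150]-.4
P=cast(t,k,.01)[:,:2];print(P)
for a,b in[(0,1),(3,2),(1,2),(0,3)]: print(np.degrees(np.arctan2(*(P[a]-P[b])[::-1])),np.linalg.norm(P[a]-P[b]))
E
```

```text
time: 10.63
position: [0.5814, 0.0729, 0.2102]
tool_rot: [0.81, 0.587, -0.0, -0.0]
ft_force: [0.5, -1.3, -1.8]
grip_width: 0.0667
grip_force: 30.0
time: 11.3
position: [0.5815, 0.1846, 0.154]
tool_rot: [0.81, 0.587, -0.002, -0.001]
ft_force: [-0.1, -0.1, -1.7]
grip_width: 0.0666
grip_force: 30.0
t=11.3 pos=[0.5815 0.1846 0.154 ] yang=-18.1 q6=0.44 w=66.6 F=[-0.1 -0.1 -1.7] | twist 0.9 | shift [-0.21  0.35  2.4 ] n=1 per [-0.21  0.35  2.4 ]
[[0.68165789 0.31772943]
 [0.61275142 0.11787332]
 [0.47333421 0.1651572 ]
 [0.54282769 0.36575432]]
70.97680900239457 0.2114014434036312
70.89222142623588 0.21229354309920517
-18.73456399170568 0.14721726280596859
-19.081798722932298 0.14690205617119623
```

View pics/w4.png

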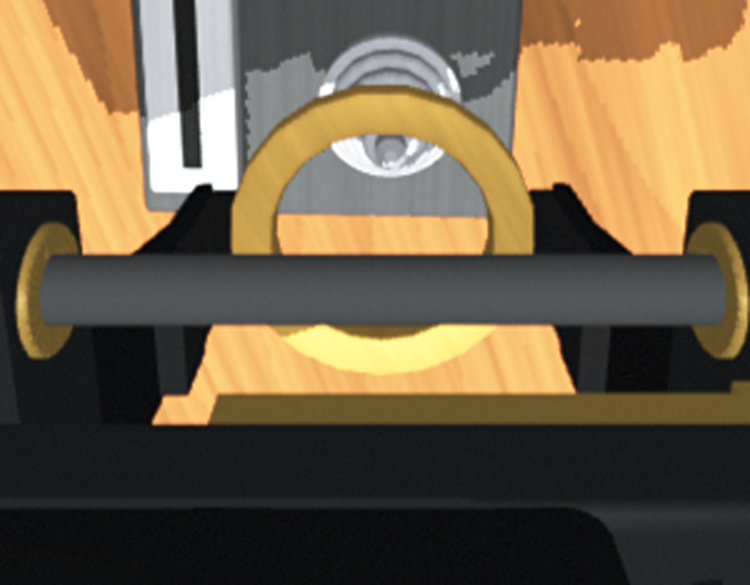

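The held ring is well gripped and centred at crop u≈383. The tip is at crop (388,150) and the foot spans u 320–462. I'll work out the relative offset.

Run:
```python
from h import *
c=dict(np.load('w4.npz'))
F=lambda p:(np.array(p,float)+.5)/2.5-.5+[100,150]
zt=.154-.0184+.01
P=cast(c,F([[232,215],[534,215],[383,86],[383,374]]),zt)[:,:2]
print(P,np.linalg.norm(P[0]-P[1]),np.linalg.norm(P[2]-P[3]),P.mean(0), (P[2]+P[3])/2)
print('tip',cast(c,F([389,152]),.08),'foot L/R mid',cast(c,F([391,107]),.022))
Q=cast(c,F([[391,36],[391,177]]),.022);print('footedges',Q)
```

```text
[[0.55279051 0.20136432]
 [0.61491589 0.18110887]
 [0.59279925 0.21843978]
 [0.57164229 0.15387792]] 0.06534406197606232 0.06794004634666778 [0.58303698 0.18869772] [0.58222077 0.18615885]
tip [[0.58320457 0.18400806 0.08      ]] foot L/R mid [[0.5838165  0.18262282 0.022     ]]
footedges [[0.59213262 0.20823878 0.022     ]
 [0.57519459 0.15606497 0.022     ]]
```

```bash
python3 - <<'E'
from h import *
way(.583,.1818,.056,-19)
E
python3 -m pendant '[{"jaw":0.5,"linear":[-0.3,0.05,0],"twist":0.9},{"jaw":0.5,"linear":[0,0,2.5],"twist":0},{"jaw":0.5,"linear":[0,0,2.5],"twist":0},{"jaw":0.5,"linear":[0,0,2.5],"twist":0},{"jaw":0.5,"linear":[0,0,2.3],"twist":0},{"jaw":0.5,"linear":[0,0,0],"twist":0},{"jaw":0.5,"linear":[0,0,0],"twist":0}]'
python3 - <<'E'
from h import *
way(.583,.1818,.0404,-19)
E
```

```text
t=11.3 pos=[0.5831 0.1846 0.1555] yang=-18.1 q6=0.44 w=66.4 F=[ 0.3  0.6 -2.3] | twist 0.9 | shift [-0.26  0.09  9.95] n=3 per [-0.09  0.03  3.32]
time: 11.93
position: [0.583, 0.1812, 0.058]
tool_rot: [0.815, 0.58, -0.0, -0.0]
ft_force: [0.3, 0.2, -1.4]
grip_width: 0.0663
grip_force: 30.0
t=11.9 pos=[0.583  0.1812 0.058 ] yang=-19.1 q6=0.45 w=66.3 F=[ 0.3  0.2 -1.4] | twist -0.1 | shift [ 0.06 -0.02  1.76] n=1 per [ 0.06 -0.02  1.76]
```

```bash
python3 -m pendant '[{"jaw":0.5,"linear":[0.05,0,0.5],"twist":0},{"jaw":0.5,"linear":[0,0,0],"twist":0}]'
python3 -m pendant '[{"jaw":0.5,"linear":[0,0,0.3],"twist":0},{"jaw":0.5,"linear":[0,0,0],"twist":0}]'
python3 -m pendant '[{"jaw":0.5,"linear":[0,0,0.3],"twist":0},{"jaw":0.5,"linear":[0,0,0],"twist":0}]'
```

```text
time: 12.1
position: [0.5844, 0.1822, 0.0542]
tool_rot: [0.814, 0.58, 0.002, 0.001]
ft_force: [-0.5, -0.2, -1.3]
grip_width: 0.0666
grip_force: 30.0
time: 12.27
position: [0.5835, 0.1822, 0.0504]
tool_rot: [0.814, 0.581, 0.001, 0.0]
ft_force: [0.3, 1.0, -1.7]
grip_width: 0.0665
grip_force: 30.0
time: 12.43
position: [0.5829, 0.1822, 0.0466]
tool_rot: [0.814, 0.581, 0.0, 0.0]
ft_force: [-0.3, 0.0, -2.7]
grip_width: 0.0667
grip_force: 30.0
```

Already 5 mm past the shoulder rim with no force. Going on down.

```bash
python3 -m pendant '[{"jaw":0.5,"linear":[0,0,0.3],"twist":0},{"jaw":0.5,"linear":[0,0,0],"twist":0}]'
python3 -m pendant '[{"jaw":0.5,"linear":[0,0,0.3],"twist":0},{"jaw":0.5,"linear":[0,0,0],"twist":0}]'
python3 -m pendant '[{"jaw":0.5,"linear":[0,0,0.2],"twist":0},{"jaw":0.5,"linear":[0,0,0],"twist":0}]'
```

```text
time: 12.6
position: [0.5826, 0.1821, 0.0431]
tool_rot: [0.814, 0.581, -0.0, -0.0]
ft_force: [-0.7, -0.8, -0.9]
grip_width: 0.0664
grip_force: 30.0
time: 12.77
position: [0.5831, 0.1822, 0.0405]
tool_rot: [0.814, 0.581, 0.0, 0.0]
ft_force: [-0.4, 1.1, -1.3]
grip_width: 0.0665
grip_force: 30.0
time: 12.93
position: [0.5831, 0.1822, 0.0403]
tool_rot: [0.814, 0.581, 0.0, 0.0]
ft_force: [-2.9, -0.1, 9.9]
grip_width: 0.0667
grip_force: 30.0
```

ring1 is home, with a firm stop at the right height. Release and rise, then check all the rings from the top camera.

```bash
python3 -m pendant '[{"jaw":0.88,"linear":[0,0,-0.2],"twist":0},{"jaw":0.88,"linear":[0,0,0],"twist":0},{"jaw":0.88,"linear":[0,0,0],"twist":0},{"jaw":0.88,"linear":[0,0,-1],"twist":0},{"jaw":0.88,"linear":[0,0,-4],"twist":0},{"jaw":0.88,"linear":[0,0,-4],"twist":0},{"jaw":0.88,"linear":[0,0,-4],"twist":0},{"jaw":0.88,"linear":[0,0,-4],"twist":0},{"jaw":0.88,"linear":[0,0,-2.5],"twist":0}]'
python3 - <<'E'
from h import *
way(.446,-.041,.235,-19)
t=shot('top')
for r in rings(t):print(r)
im=cv2.resize(t['color'][150:245,140:260],None,fx=4,fy=4,interpolation=cv2.INTER_CUBIC);cv2.imwrite('pics/t5.png',im)
print(rings(t,z=.032,amin=10)[0:1])
E
```

```text
time: 13.68
position: [0.5844, 0.1824, 0.2406]
tool_rot: [0.814, 0.581, 0.003, 0.002]
ft_force: [0.1, 1.0, 0.1]
grip_width: 0.0763
grip_force: 0.0
t=13.7 pos=[0.5844 0.1824 0.2406] yang=-19.0 q6=0.45 w=76.3 F=[0.1 1.  0.1] | twist -0.0 | shift [-25.63  -5.81   0.46] n=7 per [-3.66 -0.83  0.07]
(array([287., 239.]), 0.446, -0.0392, 56.9, 50)
(array([376., 237.]), 0.4531, -0.318, 48.3, 43)
(array([225., 195.]), 0.5887, 0.1577, 42.7, 27)
(array([365., 189.]), 0.6041, -0.2894, 40.3, 34)
[(array([287., 239.]), 0.4444, -0.0378, 56.0, 50)]
```

```bash
python3 -m pendant '[{"jaw":0.88,"linear":[-3.66,-0.83,0],"twist":0},{"jaw":0.88,"linear":[-3.66,-0.83,0],"twist":0},{"jaw":0.88,"linear":[-3.66,-0.83,0],"twist":0},{"jaw":0.88,"linear":[-3.66,-0.83,0],"twist":0},{"jaw":0.88,"linear":[-3.66,-0.83,0],"twist":0},{"jaw":0.88,"linear":[-3.66,-0.83,0],"twist":0},{"jaw":0.88,"linear":[-3.66,-0.83,0],"twist":0},{"jaw":0.88,"linear":[0,0,0],"twist":0},{"jaw":0.88,"linear":[0,0,4],"twist":0},{"jaw":0.88,"linear":[0,0,4],"twist":0},{"jaw":0.88,"linear":[0,0,4],"twist":0},{"jaw":0.88,"linear":[0,0,4],"twist":0}]'
python3 - <<'E'
from h import *
way(.446,-.0407,.0185,-19)
E
```

```text
time: 14.73
position: [0.4454, -0.0412, 0.0747]
tool_rot: [0.814, 0.58, 0.001, 0.001]
ft_force: [0.2, 0.3, -0.4]
grip_width: 0.0767
grip_force: 0.0
t=14.7 pos=[ 0.4454 -0.0412  0.0747] yang=-19.1 q6=-0.01 w=76.7 F=[ 0.2  0.3 -0.4] | twist -0.1 | shift [0.06 0.03 5.62] n=2 per [0.03 0.01 2.81]
```

```bash
python3 -m pendant '[{"jaw":0.88,"linear":[0.06,0,3],"twist":0},{"jaw":0.88,"linear":[0,0,2.4],"twist":0},{"jaw":0.88,"linear":[0,0,0],"twist":0},{"jaw":0.5,"linear":[0,0,0],"twist":0},{"jaw":0.5,"linear":[0,0,0],"twist":0},{"jaw":0.5,"linear":[0,0,0],"twist":0},{"jaw":0.5,"linear":[0,0,0],"twist":0},{"jaw":0.5,"linear":[0,0,0],"twist":0}]' 10
python3 -m pendant '[{"jaw":0.88,"linear":[0,0,0],"twist":0},{"jaw":0.88,"linear":[0,0,0],"twist":0},{"jaw":0.88,"linear":[0,0,0],"twist":0},{"jaw":0.88,"linear":[0,0,0],"twist":-7},{"jaw":0.88,"linear":[0,0,0],"twist":-7},{"jaw":0.88,"linear":[0,0,0],"twist":-7},{"jaw":0.88,"linear":[0,0,0],"twist":-7},{"jaw":0.88,"linear":[0,0,0],"twist":-7},{"jaw":0.88,"linear":[0,0,0],"twist":-7},{"jaw":0.88,"linear":[0,0,0],"twist":-7},{"jaw":0.88,"linear":[0,0,0],"twist":-7},{"jaw":0.88,"linear":[0,0,0],"twist":-7}]'
```

```text
time: 15.4
position: [0.445, -0.0405, 0.022]
tool_rot: [0.814, 0.581, 0.0, 0.0]
ft_force: [-0.4, 0.2, -0.9]
grip_width: 0.0589
grip_force: 10.0
time: 16.4
position: [0.4447, -0.0406, 0.0216]
tool_rot: [0.388, 0.922, -0.0, 0.0]
ft_force: [0.5, 1.0, -0.5]
grip_width: 0.0768
grip_force: 0.0
```

```bash
python3 -m pendant '[{"jaw":0.88,"linear":[0,0,0.3],"twist":-7},{"jaw":0.88,"linear":[0,0,0],"twist":-7},{"jaw":0.88,"linear":[0,0,0],"twist":-7},{"jaw":0.88,"linear":[0,0,0],"twist":-6},{"jaw":0.4,"linear":[0,0,0],"twist":0},{"jaw":0.4,"linear":[0,0,0],"twist":0},{"jaw":0.4,"linear":[0,0,0],"twist":0},{"jaw":0.4,"linear":[0,0,0],"twist":0},{"jaw":0.4,"linear":[0,0,0],"twist":0},{"jaw":0.4,"linear":[0,0,0],"twist":0}]' 30
python3 - <<'E'
from h import *
way(.583,.182,.24,71)
E
```

```text
time: 17.23
position: [0.4447, -0.0405, 0.0186]
tool_rot: [0.166, 0.986, 0.0, 0.0]
ft_force: [-0.5, 0.9, 0.8]
grip_width: 0.0571
grip_force: 30.0
t=17.2 pos=[ 0.4447 -0.0405  0.0186] yang=70.9 q6=-1.58 w=57.1 F=[-0.5  0.9  0.8] | twist -0.1 | shift [ -5.84  25.54 -22.14] n=9 per [-0.65  2.84 -2.46]
```

```bash
python3 -m pendant '[{"jaw":0.4,"linear":[0,0,-2],"twist":0},{"jaw":0.4,"linear":[0,0,-4],"twist":0},{"jaw":0.4,"linear":[0,0,-4],"twist":0},{"jaw":0.4,"linear":[0,0,-4],"twist":0},{"jaw":0.4,"linear":[-0.65,2.84,-2],"twist":0},{"jaw":0.4,"linear":[-0.65,2.84,0],"twist":0},{"jaw":0.4,"linear":[-0.65,2.84,0],"twist":0},{"jaw":0.4,"linear":[-0.65,2.84,0],"twist":0},{"jaw":0.4,"linear":[-0.65,2.84,0],"twist":0},{"jaw":0.4,"linear":[-0.65,2.84,0],"twist":0},{"jaw":0.4,"linear":[-0.65,2.84,0],"twist":0},{"jaw":0.4,"linear":[-0.65,2.84,0],"twist":0}]'
python3 -m pendant '[{"jaw":0.4,"linear":[-0.65,2.84,0],"twist":0},{"jaw":0.4,"linear":[0,0,0],"twist":0},{"jaw":0.4,"linear":[0,0,0],"twist":0},{"jaw":0.4,"linear":[0,0,0],"twist":0}]'
python3 - <<'E'
from h import *
way(.5833,.182,.066,71)
way(.5833,.182,.066,71)
c=shot('wrist');np.savez('w5.npz',**c)
way(.5833,.182,.066,71)
E
```

```text
time: 18.23
position: [0.5677, 0.1586, 0.1781]
tool_rot: [0.165, 0.986, -0.0, -0.001]
ft_force: [0.4, -0.9, -1.3]
grip_width: 0.0571
grip_force: 30.0
time: 18.57
position: [0.582, 0.1817, 0.1777]
tool_rot: [0.165, 0.986, -0.001, -0.001]
ft_force: [-0.2, -0.9, -0.8]
grip_width: 0.0576
grip_force: 30.0
t=18.6 pos=[0.582  0.1817 0.1777] yang=71.0 q6=-1.12 w=57.6 F=[-0.2 -0.9 -0.8] | twist -0.0 | shift [-0.14  0.09 11.17] n=3 per [-0.05  0.03  3.72]
t=18.6 pos=[0.582  0.1817 0.1777] yang=71.0 q6=-1.12 w=57.6 F=[-0.2 -0.9 -0.8] | twist -0.0 | shift [-0.14  0.09 11.17] n=3 per [-0.05  0.03  3.72]
t=18.6 pos=[0.5819 0.1813 0.1779] yang=70.9 q6=-1.12 w=57.0 F=[ 0.7 -0.3 -1.2] | twist -0.1 | shift [-0.13  0.13 11.19] n=3 per [-0.04  0.04  3.73]
```

```bash
python3 -m pendant '[{"jaw":0.4,"linear":[-0.12,0.08,3.6],"twist":0},{"jaw":0.4,"linear":[0,0,3.6],"twist":0},{"jaw":0.4,"linear":[0,0,2.6],"twist":0},{"jaw":0.4,"linear":[0,0,1],"twist":0},{"jaw":0.4,"linear":[0,0,0],"twist":0},{"jaw":0.4,"linear":[0,0,0],"twist":0}]'
python3 -m pendant '[{"jaw":0.4,"linear":[0,0,0.3],"twist":0},{"jaw":0.4,"linear":[0,0,0],"twist":0}]'
python3 -m pendant '[{"jaw":0.4,"linear":[0,0,0.3],"twist":0},{"jaw":0.4,"linear":[0,0,0],"twist":0}]'
python3 -m pendant '[{"jaw":0.4,"linear":[0,0,0.3],"twist":0},{"jaw":0.4,"linear":[0,0,0],"twist":0}]'
```

```text
time: 19.12
position: [0.5848, 0.1817, 0.0709]
tool_rot: [0.166, 0.986, -0.0, -0.0]
ft_force: [0.2, 0.5, -1.5]
grip_width: 0.0575
grip_force: 30.0
time: 19.28
position: [0.5859, 0.1823, 0.0692]
tool_rot: [0.165, 0.986, 0.0, 0.002]
ft_force: [-0.2, -0.1, -1.4]
grip_width: 0.0576
grip_force: 30.0
time: 19.45
position: [0.5851, 0.1825, 0.0653]
tool_rot: [0.165, 0.986, 0.0, 0.001]
ft_force: [-0.2, -0.5, -0.6]
grip_width: 0.057
grip_force: 30.0
time: 19.62
position: [0.5852, 0.1825, 0.0619]
tool_rot: [0.165, 0.986, 0.0, 0.001]
ft_force: [-0.1, 0.6, 0.4]
grip_width: 0.0575
grip_force: 30.0
```

```bash
python3 -m pendant '[{"jaw":0.4,"linear":[0.18,0,0],"twist":0},{"jaw":0.4,"linear":[0,0,0],"twist":0},{"jaw":0.4,"linear":[0,0,0],"twist":0}]'
python3 -m pendant '[{"jaw":0.4,"linear":[0,0,0.3],"twist":0},{"jaw":0.4,"linear":[0,0,0],"twist":0}]'
python3 -m pendant '[{"jaw":0.4,"linear":[0,0,0.3],"twist":0},{"jaw":0.4,"linear":[0,0,0],"twist":0}]'
```

```text
time: 19.87
position: [0.5825, 0.183, 0.0614]
tool_rot: [0.165, 0.986, -0.0, -0.0]
ft_force: [-0.2, 0.7, -2.4]
grip_width: 0.0576
grip_force: 30.0
time: 20.03
position: [0.5826, 0.1829, 0.058]
tool_rot: [0.165, 0.986, -0.0, -0.0]
ft_force: [-0.6, -0.2, -0.9]
grip_width: 0.0576
grip_force: 30.0
time: 20.2
position: [0.5826, 0.1829, 0.0549]
tool_rot: [0.165, 0.986, -0.0, -0.001]
ft_force: [-0.4, -0.8, -1.9]
grip_width: 0.0573
grip_force: 30.0
```

```bash
python3 -m pendant '[{"jaw":0.4,"linear":[0,0,0.3],"twist":0},{"jaw":0.4,"linear":[0,0,0],"twist":0}]'
python3 -m pendant '[{"jaw":0.4,"linear":[0,0,0.3],"twist":0},{"jaw":0.4,"linear":[0,0,0],"twist":0}]'
```

```text
time: 20.37
position: [0.5827, 0.1829, 0.052]
tool_rot: [0.165, 0.986, -0.0, -0.0]
ft_force: [-0.4, -0.2, -1.7]
grip_width: 0.0576
grip_force: 30.0
time: 20.53
position: [0.5829, 0.183, 0.0515]
tool_rot: [0.165, 0.986, -0.0, -0.0]
ft_force: [-2.5, -0.7, 11.4]
grip_width: 0.0577
grip_force: 30.0
```

ring2 is home. Release, rise and check.

```bash
python3 -m pendant '[{"jaw":0.8,"linear":[0,0,-0.2],"twist":0},{"jaw":0.8,"linear":[0,0,0],"twist":0},{"jaw":0.8,"linear":[0,0,0],"twist":0},{"jaw":0.8,"linear":[0,0,-1],"twist":0},{"jaw":0.8,"linear":[0,0,-4],"twist":0},{"jaw":0.8,"linear":[0,0,-4],"twist":0},{"jaw":0.8,"linear":[0,0,-4],"twist":0},{"jaw":0.8,"linear":[0,0,-4],"twist":0},{"jaw":0.8,"linear":[0,0,-1],"twist":0}]'
python3 - <<'E'
from h import *
t=shot('top')
for r in rings(t):print(r)
way(.4535,-.3195,.235,71)
E
```

```text
time: 21.28
position: [0.5867, 0.1836, 0.2392]
tool_rot: [0.165, 0.986, 0.002, 0.006]
ft_force: [1.2, -0.5, 1.1]
grip_width: 0.0694
grip_force: 0.0
(array([376., 237.]), 0.4531, -0.318, 48.3, 43)
(array([365., 189.]), 0.6041, -0.2894, 40.3, 34)
t=21.3 pos=[0.5865 0.1836 0.2387] yang=71.0 q6=-1.12 w=69.3 F=[0.1 0.1 1.4] | twist -0.0 | shift [ -3.8  -51.9    0.12] n=13 per [-0.29 -3.99  0.01]
```

```bash
python3 -m pendant '[{"jaw":0.8,"linear":[-0.29,-3.99,0],"twist":0},{"jaw":0.8,"linear":[-0.29,-3.99,0],"twist":0},{"jaw":0.8,"linear":[-0.29,-3.99,0],"twist":0},{"jaw":0.8,"linear":[-0.29,-3.99,0],"twist":0},{"jaw":0.8,"linear":[-0.29,-3.99,0],"twist":0},{"jaw":0.8,"linear":[-0.29,-3.99,0],"twist":0},{"jaw":0.8,"linear":[-0.29,-3.99,0],"twist":0},{"jaw":0.8,"linear":[-0.29,-3.99,0],"twist":0},{"jaw":0.8,"linear":[-0.29,-3.99,0],"twist":0},{"jaw":0.8,"linear":[-0.29,-3.99,0],"twist":0},{"jaw":0.8,"linear":[-0.29,-3.99,0],"twist":0},{"jaw":0.8,"linear":[-0.29,-3.99,0],"twist":0}]'
python3 -m pendant '[{"jaw":0.8,"linear":[-0.29,-3.99,0],"twist":0},{"jaw":0.8,"linear":[0,0,0],"twist":0},{"jaw":0.8,"linear":[0,0,4],"twist":0},{"jaw":0.8,"linear":[0,0,4],"twist":0},{"jaw":0.8,"linear":[0,0,4],"twist":0},{"jaw":0.8,"linear":[0,0,3],"twist":0},{"jaw":0.8,"linear":[0,0,0],"twist":0},{"jaw":0.8,"linear":[0,0,0],"twist":0}]'
python3 - <<'E'
from h import *
way(.4535,-.3195,.0185,71)
t=shot('top')
for r in rings(t):print(r)
E
```

```text
time: 22.33
position: [0.4582, -0.2822, 0.2303]
tool_rot: [0.165, 0.986, 0.001, -0.001]
ft_force: [1.3, 0.0, -0.8]
grip_width: 0.0695
grip_force: 0.0
time: 23.0
position: [0.4483, -0.318, 0.0796]
tool_rot: [0.165, 0.986, 0.002, -0.002]
ft_force: [0.3, -0.2, 0.5]
grip_width: 0.0699
grip_force: 0.0
t=23.0 pos=[ 0.4483 -0.318   0.0796] yang=71.0 q6=-2.06 w=69.9 F=[ 0.3 -0.2  0.5] | twist -0.0 | shift [-0.58  0.01  6.11] n=2 per [-0.29  0.    3.05]
(array([216., 195.]), 0.5868, 0.1827, 68.8, 59)
(array([363., 187.]), 0.6097, -0.2854, 37.4, 27)
```

```bash
python3 -m pendant '[{"jaw":0.8,"linear":[-0.5,0,3],"twist":0},{"jaw":0.8,"linear":[0,0,3],"twist":0},{"jaw":0.8,"linear":[0,0,0],"twist":0},{"jaw":0.4,"linear":[0,0,0],"twist":0},{"jaw":0.4,"linear":[0,0,0],"twist":0},{"jaw":0.4,"linear":[0,0,0],"twist":0},{"jaw":0.4,"linear":[0,0,0],"twist":0},{"jaw":0.4,"linear":[0,0,0],"twist":0},{"jaw":0.4,"linear":[0,0,0],"twist":0}]' 10
python3 -m pendant '[{"jaw":0.8,"linear":[0,0,0],"twist":0},{"jaw":0.8,"linear":[0,0,0],"twist":0},{"jaw":0.8,"linear":[0,0,0],"twist":0},{"jaw":0.8,"linear":[0,0,0],"twist":7},{"jaw":0.8,"linear":[0,0,0],"twist":7},{"jaw":0.8,"linear":[0,0,0],"twist":7},{"jaw":0.8,"linear":[0,0,0],"twist":7},{"jaw":0.8,"linear":[0,0,0],"twist":7},{"jaw":0.8,"linear":[0,0,0],"twist":7},{"jaw":0.8,"linear":[0,0,0],"twist":7},{"jaw":0.8,"linear":[0,0,0],"twist":7},{"jaw":0.8,"linear":[0,0,0],"twist":7}]'
```

```text
time: 23.8
position: [0.4552, -0.322, 0.0236]
tool_rot: [0.165, 0.986, -0.001, 0.001]
ft_force: [-0.4, 1.2, 7.8]
grip_width: 0.0491
grip_force: 10.0
time: 24.8
position: [0.4541, -0.3213, 0.0215]
tool_rot: [0.659, 0.753, -0.0, -0.0]
ft_force: [0.5, 0.0, -0.5]
grip_width: 0.0696
grip_force: 0.0
```

```bash
python3 -m pendant '[{"jaw":0.8,"linear":[0,0,0.3],"twist":7},{"jaw":0.8,"linear":[0,0,0],"twist":7},{"jaw":0.8,"linear":[0,0,0],"twist":7},{"jaw":0.8,"linear":[0,0,0],"twist":6},{"jaw":0.3,"linear":[0,0,0],"twist":0},{"jaw":0.3,"linear":[0,0,0],"twist":0},{"jaw":0.3,"linear":[0,0,0],"twist":0},{"jaw":0.3,"linear":[0,0,0],"twist":0},{"jaw":0.3,"linear":[0,0,0],"twist":0},{"jaw":0.3,"linear":[0,0,0],"twist":0},{"jaw":0.3,"linear":[0,0,0],"twist":0}]' 30
python3 - <<'E'
from h import *
way(.583,.1825,.24,-19)
E
```

```text
time: 25.72
position: [0.4541, -0.3212, 0.0185]
tool_rot: [0.814, 0.581, -0.0, -0.0]
ft_force: [0.4, -0.3, -0.0]
grip_width: 0.0488
grip_force: 30.0
t=25.7 pos=[ 0.4541 -0.3212  0.0185] yang=-19.0 q6=-0.48 w=48.8 F=[ 0.4 -0.3 -0. ] | twist -0.0 | shift [ 51.83  -4.22 -22.14] n=14 per [ 3.7  -0.3  -1.58]
```

```bash
python3 -m pendant '[{"jaw":0.3,"linear":[0,0,-2],"twist":0},{"jaw":0.3,"linear":[0,0,-4],"twist":0},{"jaw":0.3,"linear":[0,0,-4],"twist":0},{"jaw":0.3,"linear":[0,0,-4],"twist":0},{"jaw":0.3,"linear":[3.7,-0.3,-1.5],"twist":0},{"jaw":0.3,"linear":[3.7,-0.3,0],"twist":0},{"jaw":0.3,"linear":[3.7,-0.3,0],"twist":0},{"jaw":0.3,"linear":[3.7,-0.3,0],"twist":0},{"jaw":0.3,"linear":[3.7,-0.3,0],"twist":0},{"jaw":0.3,"linear":[3.7,-0.3,0],"twist":0},{"jaw":0.3,"linear":[3.7,-0.3,0],"twist":0},{"jaw":0.3,"linear":[3.7,-0.3,0],"twist":0}]'
python3 -m pendant '[{"jaw":0.3,"linear":[3.7,-0.3,0],"twist":0},{"jaw":0.3,"linear":[3.7,-0.3,0],"twist":0},{"jaw":0.3,"linear":[3.7,-0.3,0],"twist":0},{"jaw":0.3,"linear":[3.7,-0.3,0],"twist":0},{"jaw":0.3,"linear":[3.7,-0.3,0],"twist":0},{"jaw":0.3,"linear":[3.7,-0.3,0],"twist":0},{"jaw":0.3,"linear":[0,0,0],"twist":0},{"jaw":0.3,"linear":[0,0,0],"twist":0},{"jaw":0.3,"linear":[0,0,0],"twist":0},{"jaw":0.3,"linear":[0,0,0],"twist":0}]'
python3 - <<'E'
from h import *
way(.583,.1825,.078,-19)
c=shot('wrist','w6');np.savez('w6.npz',**c)
E
```

```text
time: 26.72
position: [0.528, -0.0318, 0.1735]
tool_rot: [0.814, 0.581, -0.0, -0.0]
ft_force: [0.1, 0.2, -1.6]
grip_width: 0.0492
grip_force: 30.0
time: 27.55
position: [0.5828, 0.1809, 0.1732]
tool_rot: [0.815, 0.58, -0.001, -0.0]
ft_force: [0.1, 1.1, -0.9]
grip_width: 0.0491
grip_force: 30.0
t=27.6 pos=[0.5828 0.1809 0.1732] yang=-19.1 q6=0.45 w=49.1 F=[ 0.1  1.1 -0.9] | twist -0.1 | shift [ 0.17 -0.02  9.52] n=3 per [ 0.06 -0.01  3.17]
```

View pics/w6.png

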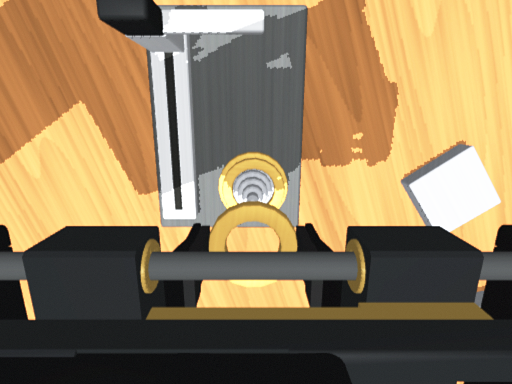

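Both seated rings are concentric on the post at (252,188), and ring3 is held in line at (252,245). The keeper is open at upper left. Lowering.

```bash
python3 -m pendant '[{"jaw":0.3,"linear":[0.15,0,3.2],"twist":0},{"jaw":0.3,"linear":[0,0,3.2],"twist":0},{"jaw":0.3,"linear":[0,0,2.4],"twist":0},{"jaw":0.3,"linear":[0,0,0.3],"twist":0},{"jaw":0.3,"linear":[0,0,0],"twist":0},{"jaw":0.3,"linear":[0,0,0],"twist":0},{"jaw":0.3,"linear":[0,0,0],"twist":0},{"jaw":0.3,"linear":[0,0,0],"twist":0}]'
python3 -m pendant '[{"jaw":0.3,"linear":[0,0,0.3],"twist":0},{"jaw":0.3,"linear":[0,0,0],"twist":0},{"jaw":0.3,"linear":[0,0,0],"twist":0}]'
```

```text
time: 28.27
position: [0.5853, 0.1834, 0.0845]
tool_rot: [0.814, 0.58, 0.002, 0.001]
ft_force: [0.2, 0.8, -0.7]
grip_width: 0.0489
grip_force: 30.0
time: 28.52
position: [0.584, 0.1836, 0.08]
tool_rot: [0.814, 0.581, 0.0, 0.0]
ft_force: [0.6, -0.9, -1.4]
grip_width: 0.0488
grip_force: 30.0
```

```bash
python3 -m pendant '[{"jaw":0.3,"linear":[-0.1,-0.08,0.3],"twist":0},{"jaw":0.3,"linear":[0,0,0],"twist":0},{"jaw":0.3,"linear":[0,0,0],"twist":0}]'
python3 -m pendant '[{"jaw":0.3,"linear":[0,0,0.3],"twist":0},{"jaw":0.3,"linear":[0,0,0],"twist":0}]'
python3 -m pendant '[{"jaw":0.3,"linear":[0,0,0.3],"twist":0},{"jaw":0.3,"linear":[0,0,0],"twist":0}]'
python3 -m pendant '[{"jaw":0.3,"linear":[0,0,0.3],"twist":0},{"jaw":0.3,"linear":[0,0,0],"twist":0}]'
```

```text
time: 28.77
position: [0.5825, 0.1828, 0.0763]
tool_rot: [0.814, 0.581, -0.0, -0.0]
ft_force: [0.2, 0.3, -0.5]
grip_width: 0.0488
grip_force: 30.0
time: 28.93
position: [0.5826, 0.1828, 0.073]
tool_rot: [0.814, 0.58, -0.0, -0.0]
ft_force: [-0.4, -0.1, -1.0]
grip_width: 0.0487
grip_force: 30.0
time: 29.1
position: [0.5825, 0.1828, 0.07]
tool_rot: [0.814, 0.581, -0.0, -0.0]
ft_force: [-0.0, 0.1, -1.1]
grip_width: 0.049
grip_force: 30.0
time: 29.27
position: [0.5825, 0.1828, 0.067]
tool_rot: [0.814, 0.58, -0.0, -0.0]
ft_force: [-0.2, 0.0, -0.6]
grip_width: 0.0487
grip_force: 30.0
```

```bash
python3 -m pendant '[{"jaw":0.3,"linear":[0,0,0.3],"twist":0},{"jaw":0.3,"linear":[0,0,0],"twist":0}]'
python3 -m pendant '[{"jaw":0.3,"linear":[0,0,0.3],"twist":0},{"jaw":0.3,"linear":[0,0,0],"twist":0},{"jaw":0.3,"linear":[0,0,0],"twist":0}]'
```

```text
time: 29.43
position: [0.5826, 0.1827, 0.064]
tool_rot: [0.814, 0.58, -0.0, -0.0]
ft_force: [-0.1, -0.9, -0.4]
grip_width: 0.0491
grip_force: 30.0
time: 29.68
position: [0.5831, 0.1829, 0.0625]
tool_rot: [0.814, 0.581, 0.0, 0.0]
ft_force: [-1.6, -0.4, 5.3]
grip_width: 0.0491
grip_force: 30.0
```

ring3 is home. On to ring4.

```bash
python3 -m pendant '[{"jaw":0.7,"linear":[0,0,-0.1],"twist":0},{"jaw":0.7,"linear":[0,0,0],"twist":0},{"jaw":0.7,"linear":[0,0,0],"twist":0},{"jaw":0.7,"linear":[0,0,-1],"twist":0},{"jaw":0.7,"linear":[0,0,-4],"twist":0},{"jaw":0.7,"linear":[0,0,-4],"twist":0},{"jaw":0.7,"linear":[0,0,-4],"twist":0},{"jaw":0.7,"linear":[0,0,-4],"twist":0},{"jaw":0.7,"linear":[0,0,0],"twist":0}]'
python3 - <<'E'
from h import *
t=shot('top')
for r in rings(t):print(r)
way(.604,-.291,.235,-19)
E
```

```text
time: 30.43
position: [0.588, 0.1837, 0.2423]
tool_rot: [0.814, 0.581, 0.008, 0.004]
ft_force: [1.3, 1.0, 0.8]
grip_width: 0.0609
grip_force: 0.0
(array([224., 194.]), 0.5903, 0.1578, 45.9, 29)
(array([365., 189.]), 0.6041, -0.2894, 40.3, 34)
t=30.5 pos=[0.5861 0.1833 0.2386] yang=-19.0 q6=0.45 w=61.4 F=[ 0.5  1.2 -0.5] | twist -0.0 | shift [-44.27  17.13   0.31] n=12 per [-3.69  1.43  0.03]
```

```bash
python3 -m pendant '[{"jaw":0.7,"linear":[-3.68,1.42,0],"twist":0},{"jaw":0.7,"linear":[-3.68,1.42,0],"twist":0},{"jaw":0.7,"linear":[-3.68,1.42,0],"twist":0},{"jaw":0.7,"linear":[-3.68,1.42,0],"twist":0},{"jaw":0.7,"linear":[-3.68,1.42,0],"twist":0},{"jaw":0.7,"linear":[-3.68,1.42,0],"twist":0},{"jaw":0.7,"linear":[-3.68,1.42,0],"twist":0},{"jaw":0.7,"linear":[-3.68,1.42,0],"twist":0},{"jaw":0.7,"linear":[-3.68,1.42,0],"twist":0},{"jaw":0.7,"linear":[-3.68,1.42,0],"twist":0},{"jaw":0.7,"linear":[-3.68,1.42,0],"twist":0},{"jaw":0.7,"linear":[-3.68,1.42,0],"twist":0}]'
python3 -m pendant '[{"jaw":0.7,"linear":[0,0,0],"twist":0},{"jaw":0.7,"linear":[0,0,4],"twist":0},{"jaw":0.7,"linear":[0,0,4],"twist":0},{"jaw":0.7,"linear":[0,0,4],"twist":0},{"jaw":0.7,"linear":[0,0,3],"twist":0},{"jaw":0.7,"linear":[0,0,0],"twist":0},{"jaw":0.7,"linear":[0,0,0],"twist":0},{"jaw":0.7,"linear":[0,0,0],"twist":0}]'
python3 - <<'E'
from h import *
way(.604,-.291,.0185,-19)
c=shot('wrist')
for r in rings(c,amin=40):print(r)
E
```

```text
time: 31.48
position: [0.5988, -0.2916, 0.2312]
tool_rot: [0.814, 0.58, -0.0, -0.001]
ft_force: [0.5, 0.4, 0.3]
grip_width: 0.0609
grip_force: 0.0
time: 32.15
position: [0.6008, -0.2906, 0.0837]
tool_rot: [0.814, 0.581, 0.0, 0.001]
ft_force: [0.4, -0.2, 0.5]
grip_width: 0.0608
grip_force: 0.0
t=32.1 pos=[ 0.6008 -0.2906  0.0837] yang=-19.0 q6=-0.29 w=60.8 F=[ 0.4 -0.2  0.5] | twist -0.0 | shift [0.07 0.3  6.52] n=2 per [0.03 0.15 3.26]
(array([341., 313.]), 0.6405, -0.4051, 284.1, 694)
(array([308., 294.]), 0.6212, -0.3724, 26.1, 86)
(array([286., 292.]), 0.6043, -0.3665, 35.6, 149)
(array([261., 293.]), 0.585, -0.3598, 26.5, 64)
(array([252., 293.]), 0.5776, -0.3573, 23.8, 52)
(array([217., 293.]), 0.5514, -0.3482, 24.2, 54)
(array([206., 293.]), 0.5418, -0.3448, 23.8, 52)
(array([379., 266.]), 0.6794, -0.3674, 49.1, 136)
(array([126., 266.]), 0.4923, -0.3024, 48.9, 138)
(array([217., 229.]), 0.5695, -0.2965, 36.0, 166)
(array([374., 214.]), 0.6863, -0.3256, 25.2, 84)
(array([  8., 222.]), 0.4221, -0.2381, 32.0, 82)
(array([169., 215.]), 0.5394, -0.2713, 37.9, 116)
(array([127., 219
[... 222 characters left out ...]
3, 183)
(array([489., 155.]), 0.7746, -0.3069, 30.3, 82)
(array([ 26., 178.]), 0.4543, -0.2121, 77.8, 214)
(array([428., 136.]), 0.7366, -0.2786, 17.0, 49)
(array([ 30., 162.]), 0.4632, -0.2053, 96.9, 262)
(array([405.,  91.]), 0.7283, -0.2438, 11.7, 42)
(array([146.,  79.]), 0.564, -0.1793, 23.2, 71)
(array([415.,  82.]), 0.7365, -0.2393, 24.8, 90)
(array([153.,  79.]), 0.5673, -0.1804, 37.5, 120)
(array([17., 90.]), 0.4794, -0.1608, 68.1, 230)
(array([132.,  47.]), 0.5634, -0.1582, 16.8, 54)
(array([111.,  66.]), 0.5451, -0.1642, 41.6, 126)
(array([510.,  14.]), 0.8006, -0.2199, 17.6, 60)
(array([132.,  74.]), 0.5518, -0.1783, 109.0, 345)
(array([ 81., 105.]), 0.5071, -0.1856, 161.4, 1489)
```

Wood glare spoils that mask close up, but the top camera estimate is still valid. Grasping.

```bash
python3 -m pendant '[{"jaw":0.7,"linear":[0.05,0.2,3],"twist":0},{"jaw":0.7,"linear":[0,0,3.3],"twist":0},{"jaw":0.7,"linear":[0,0,0],"twist":0},{"jaw":0.7,"linear":[0,0,0],"twist":0},{"jaw":0.3,"linear":[0,0,0],"twist":0},{"jaw":0.3,"linear":[0,0,0],"twist":0},{"jaw":0.3,"linear":[0,0,0],"twist":0},{"jaw":0.3,"linear":[0,0,0],"twist":0},{"jaw":0.3,"linear":[0,0,0],"twist":0},{"jaw":0.3,"linear":[0,0,0],"twist":0}]' 10
python3 -m pendant '[{"jaw":0.7,"linear":[0,0,0],"twist":0},{"jaw":0.7,"linear":[0,0,0],"twist":0},{"jaw":0.7,"linear":[0,0,0],"twist":0},{"jaw":0.7,"linear":[0,0,0],"twist":-7},{"jaw":0.7,"linear":[0,0,0],"twist":-7},{"jaw":0.7,"linear":[0,0,0],"twist":-7},{"jaw":0.7,"linear":[0,0,0],"twist":-7},{"jaw":0.7,"linear":[0,0,0],"twist":-7},{"jaw":0.7,"linear":[0,0,0],"twist":-7},{"jaw":0.7,"linear":[0,0,0],"twist":-7},{"jaw":0.7,"linear":[0,0,0],"twist":-7},{"jaw":0.7,"linear":[0,0,0],"twist":-7}]'
```

```text
time: 33.03
position: [0.6026, -0.2907, 0.0209]
tool_rot: [0.814, 0.58, 0.0, 0.001]
ft_force: [-1.0, 0.2, 6.4]
grip_width: 0.04
grip_force: 10.0
time: 34.03
position: [0.6017, -0.2902, 0.019]
tool_rot: [0.388, 0.922, 0.0, -0.001]
ft_force: [0.6, 0.2, -0.3]
grip_width: 0.0607
grip_force: 0.0
```

```bash
python3 -m pendant '[{"jaw":0.7,"linear":[0,0,0.05],"twist":-7},{"jaw":0.7,"linear":[0,0,0],"twist":-7},{"jaw":0.7,"linear":[0,0,0],"twist":-7},{"jaw":0.7,"linear":[0,0,0],"twist":-6},{"jaw":0.2,"linear":[0,0,0],"twist":0},{"jaw":0.2,"linear":[0,0,0],"twist":0},{"jaw":0.2,"linear":[0,0,0],"twist":0},{"jaw":0.2,"linear":[0,0,0],"twist":0},{"jaw":0.2,"linear":[0,0,0],"twist":0},{"jaw":0.2,"linear":[0,0,0],"twist":0},{"jaw":0.2,"linear":[0,0,0],"twist":0}]' 30
python3 - <<'E'
from h import *
way(.5828,.1827,.24,71)
E
```

```text
time: 34.95
position: [0.6019, -0.2903, 0.0189]
tool_rot: [0.165, 0.986, 0.0, -0.0]
ft_force: [-0.5, -0.5, -1.4]
grip_width: 0.0397
grip_force: 30.0
t=35.0 pos=[ 0.6019 -0.2903  0.0189] yang=71.0 q6=-1.85 w=39.7 F=[-0.5 -0.5 -1.4] | twist -0.0 | shift [ 17.21  44.1  -22.1 ] n=13 per [ 1.32  3.39 -1.7 ]
```

```bash
python3 -m pendant '[{"jaw":0.2,"linear":[0,0,-2],"twist":0},{"jaw":0.2,"linear":[0,0,-4],"twist":0},{"jaw":0.2,"linear":[0,0,-4],"twist":0},{"jaw":0.2,"linear":[0,0,-4],"twist":0},{"jaw":0.2,"linear":[1.32,3.39,-2],"twist":0},{"jaw":0.2,"linear":[1.32,3.39,0],"twist":0},{"jaw":0.2,"linear":[1.32,3.39,0],"twist":0},{"jaw":0.2,"linear":[1.32,3.39,0],"twist":0},{"jaw":0.2,"linear":[1.32,3.39,0],"twist":0},{"jaw":0.2,"linear":[1.32,3.39,0],"twist":0},{"jaw":0.2,"linear":[1.32,3.39,0],"twist":0},{"jaw":0.2,"linear":[1.32,3.39,0],"twist":0}]'
python3 -m pendant '[{"jaw":0.2,"linear":[1.32,3.39,0],"twist":0},{"jaw":0.2,"linear":[1.32,3.39,0],"twist":0},{"jaw":0.2,"linear":[1.32,3.39,0],"twist":0},{"jaw":0.2,"linear":[1.32,3.39,0],"twist":0},{"jaw":0.2,"linear":[1.32,3.39,0],"twist":0},{"jaw":0.2,"linear":[0,0,0],"twist":0},{"jaw":0.2,"linear":[0,0,0],"twist":0},{"jaw":0.2,"linear":[0,0,0],"twist":0},{"jaw":0.2,"linear":[0,0,0],"twist":0},{"jaw":0.2,"linear":[0,0,0],"twist":0}]'
python3 - <<'E'
from h import *
way(.5828,.1827,.09,71)
E
```

```text
time: 35.95
position: [0.5901, 0.0021, 0.1791]
tool_rot: [0.166, 0.986, 0.0, 0.0]
ft_force: [0.2, 0.5, -0.6]
grip_width: 0.0397
grip_force: 30.0
time: 36.78
position: [0.5837, 0.1807, 0.179]
tool_rot: [0.166, 0.986, -0.0, -0.0]
ft_force: [-0.4, -0.4, -0.9]
grip_width: 0.0399
grip_force: 30.0
t=36.8 pos=[0.5837 0.1807 0.179 ] yang=70.8 q6=-1.12 w=39.9 F=[-0.4 -0.4 -0.9] | twist -0.2 | shift [0.15 0.17 8.9 ] n=3 per [0.05 0.06 2.97]
```

```bash
python3 -m pendant '[{"jaw":0.2,"linear":[0.13,0.15,3],"twist":0},{"jaw":0.2,"linear":[0,0,3],"twist":0},{"jaw":0.2,"linear":[0,0,2],"twist":0},{"jaw":0.2,"linear":[0,0,0.5],"twist":0},{"jaw":0.2,"linear":[0,0,0],"twist":0},{"jaw":0.2,"linear":[0,0,0],"twist":0},{"jaw":0.2,"linear":[0,0,0],"twist":0},{"jaw":0.2,"linear":[0,0,0],"twist":0},{"jaw":0.2,"linear":[0,0,0],"twist":0}]'
python3 - <<'E'
from h import *
way(.5828,.1827,.09,71)
E
```

```text
time: 37.53
position: [0.5837, 0.1841, 0.0955]
tool_rot: [0.165, 0.986, 0.0, 0.001]
ft_force: [-0.5, 0.0, -1.0]
grip_width: 0.0396
grip_force: 30.0
t=37.5 pos=[0.5837 0.1841 0.0955] yang=71.0 q6=-1.12 w=39.6 F=[-0.5  0.  -1. ] | twist -0.0 | shift [ 0.04 -0.16  0.55] n=1 per [ 0.04 -0.16  0.55]
```

```bash
python3 -m pendant '[{"jaw":0.2,"linear":[0.05,-0.12,0.4],"twist":0},{"jaw":0.2,"linear":[0,0,0],"twist":0},{"jaw":0.2,"linear":[0,0,0],"twist":0}]'
python3 -m pendant '[{"jaw":0.2,"linear":[0,0,0.3],"twist":0},{"jaw":0.2,"linear":[0,0,0],"twist":0},{"jaw":0.2,"linear":[0,0,0],"twist":0}]'
python3 -m pendant '[{"jaw":0.2,"linear":[0,0,0.3],"twist":0},{"jaw":0.2,"linear":[0,0,0],"twist":0}]'
```

```text
time: 37.78
position: [0.5815, 0.183, 0.09]
tool_rot: [0.165, 0.986, -0.0, -0.0]
ft_force: [-0.1, -0.6, -0.4]
grip_width: 0.0399
grip_force: 30.0
time: 38.03
position: [0.5817, 0.183, 0.0867]
tool_rot: [0.165, 0.986, -0.0, -0.0]
ft_force: [0.2, -0.1, 0.1]
grip_width: 0.0398
grip_force: 30.0
time: 38.2
position: [0.5816, 0.183, 0.0835]
tool_rot: [0.165, 0.986, -0.0, -0.0]
ft_force: [0.3, -0.2, -0.7]
grip_width: 0.0398
grip_force: 30.0
```

```bash
python3 -m pendant '[{"jaw":0.2,"linear":[-0.1,0,0.2],"twist":0},{"jaw":0.2,"linear":[0,0,0],"twist":0},{"jaw":0.2,"linear":[0,0,0],"twist":0}]'
python3 -m pendant '[{"jaw":0.2,"linear":[0,0,0.3],"twist":0},{"jaw":0.2,"linear":[0,0,0],"twist":0}]'
python3 -m pendant '[{"jaw":0.2,"linear":[0,0,0.3],"twist":0},{"jaw":0.2,"linear":[0,0,0],"twist":0}]'
python3 -m pendant '[{"jaw":0.2,"linear":[0,0,0.2],"twist":0},{"jaw":0.2,"linear":[0,0,0],"twist":0},{"jaw":0.2,"linear":[0,0,0],"twist":0}]'
```

```text
time: 38.45
position: [0.5828, 0.1827, 0.0819]
tool_rot: [0.165, 0.986, -0.0, -0.0]
ft_force: [-0.4, 0.4, -0.7]
grip_width: 0.0399
grip_force: 30.0
time: 38.62
position: [0.5826, 0.1826, 0.0786]
tool_rot: [0.165, 0.986, -0.0, -0.0]
ft_force: [1.0, -0.8, -1.4]
grip_width: 0.0397
grip_force: 30.0
time: 38.78
position: [0.5825, 0.1827, 0.0755]
tool_rot: [0.165, 0.986, -0.0, -0.0]
ft_force: [0.4, 0.5, -1.4]
grip_width: 0.0397
grip_force: 30.0
time: 39.03
position: [0.5827, 0.1827, 0.074]
tool_rot: [0.165, 0.986, -0.0, -0.0]
ft_force: [-0.9, -0.4, -0.5]
grip_width: 0.0398
grip_force: 30.0
```

```bash
python3 -m pendant '[{"jaw":0.2,"linear":[0,0,0.2],"twist":0},{"jaw":0.2,"linear":[0,0,0],"twist":0},{"jaw":0.2,"linear":[0,0,0],"twist":0}]'
python3 -m pendant '[{"jaw":0.65,"linear":[0,0,-0.1],"twist":0},{"jaw":0.65,"linear":[0,0,0],"twist":0},{"jaw":0.65,"linear":[0,0,0],"twist":0},{"jaw":0.65,"linear":[0,0,-1],"twist":0},{"jaw":0.65,"linear":[0,0,-4],"twist":0},{"jaw":0.65,"linear":[0,0,-4],"twist":0},{"jaw":0.65,"linear":[0,0,-4],"twist":0},{"jaw":0.65,"linear":[0,0,-3],"twist":0},{"jaw":0.65,"linear":[2,0,0],"twist":0},{"jaw":0.65,"linear":[2,0,0],"twist":0},{"jaw":0.65,"linear":[0,0,0],"twist":0},{"jaw":0.65,"linear":[0,0,0],"twist":0}]'
python3 - <<'E'
from h import *
way(.557,.3295,.24,71)
c=shot('wrist');np.savez('w7.npz',**c)
im=cv2.resize(c['color'][130:300,150:400],None,fx=3,fy=3,interpolation=cv2.INTER_CUBIC);cv2.imwrite('pics/w7.png',im)
s=shot('scene');cv2.imwrite('pics/s7.png',cv2.resize(s['color'][180:290,240:380],None,fx=5,fy=5,interpolation=cv2.INTER_CUBIC))
E
```

```text
time: 39.28
position: [0.5829, 0.1827, 0.0737]
tool_rot: [0.165, 0.986, 0.0, 0.0]
ft_force: [-2.3, -0.1, 8.5]
grip_width: 0.0401
grip_force: 30.0
time: 40.28
position: [0.5442, 0.196, 0.2337]
tool_rot: [0.165, 0.986, -0.0, 0.0]
ft_force: [1.1, -0.6, -0.1]
grip_width: 0.0569
grip_force: 0.0
t=40.3 pos=[0.5442 0.196  0.2337] yang=71.0 q6=-1.09 w=56.9 F=[ 1.1 -0.6 -0.1] | twist 0.0 | shift [ 3.14 13.03 -0.63] n=4 per [ 0.78  3.26 -0.16]
```

View pics/w7.png

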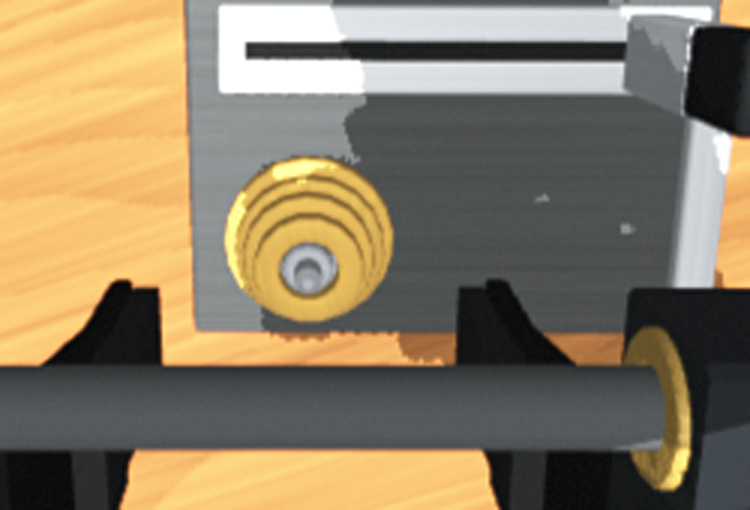

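View pics/s7.png

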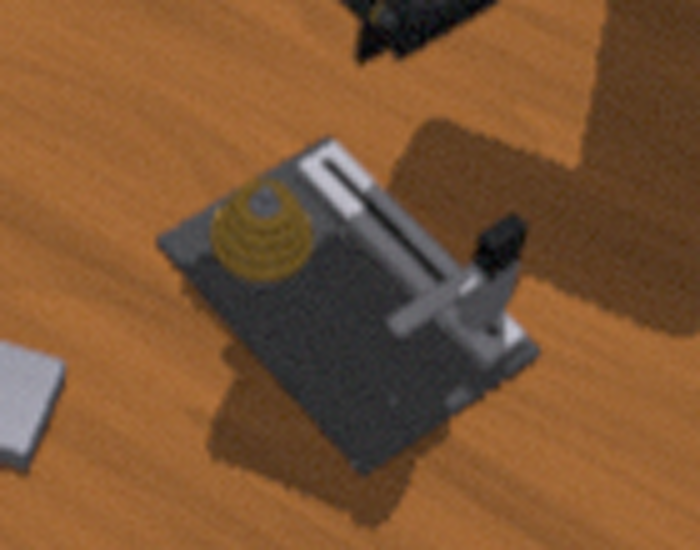

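All four rings are stacked flat and concentric on the post (wrist crop around (308,240)), and the keeper is open. Before closing, I'll check that a shadowed ring5 wasn't missed.

Run:
```python
from h import *
way(.557,.3295,.2337,71)
for n in['top0','scene0']:
    c=dict(np.load(n+'.npz'));h=cv2.cvtColor(c['color'],cv2.COLOR_BGR2HSV)
    m=cv2.inRange(h,(18,110,45),(34,255,255))
    k,l,s,ce=cv2.connectedComponentsWithStats(m)
    print(n,[(ce[i].round().tolist(),s[i,2:].tolist()) for i in range(1,k) if s[i,4]>18])
```

```text
t=40.4 pos=[0.5457 0.1957 0.2333] yang=71.0 q6=-1.09 w=56.6 F=[ 0.5  0.3 -0.9] | twist -0.0 | shift [ 3.29 13.02 -0.04] n=4 per [ 0.82  3.25 -0.01]
top0 [([146.0, 118.0], [29, 11, 139]), ([328.0, 136.0], [71, 8, 445]), ([510.0, 140.0], [3, 9, 19]), ([365.0, 190.0], [13, 13, 104]), ([317.0, 196.0], [22, 21, 191]), ([377.0, 237.0], [16, 17, 145]), ([287.0, 239.0], [19, 20, 165])]
scene0 [([159.0, 2.0], [10, 5, 25]), ([199.0, 9.0], [8, 22, 54]), ([208.0, 8.0], [13, 18, 76]), ([236.0, 4.0], [15, 10, 40]), ([256.0, 9.0], [25, 19, 100]), ([279.0, 4.0], [21, 10, 60]), ([293.0, 10.0], [15, 9, 37]), ([83.0, 21.0], [27, 23, 184]), ([287.0, 13.0], [13, 5, 21]), ([285.0, 20.0], [7, 8, 19]), ([140.0, 23.0], [8, 8, 20]), ([53.0, 35.0], [25, 23, 164]), ([168.0, 33.0], [32, 16, 124]), ([68.0, 51.0], [10, 10, 29]), ([74.0, 88.0], [24, 18, 126]), ([57.0, 119.0], [12, 9, 27]), ([79.0, 125.0], [11, 7, 21]), ([50.0, 130.0], [9, 11, 20]), ([66.0, 133.0], [11, 6, 23]), ([468.0, 142.0], [13, 8, 27]), ([202.0, 147.0], [13, 10, 77]), ([506.0, 154.0], [12, 9, 28]), ([181.0, 173.0], [11, 10, 68]), ([261.0, 177.0], [16, 13, 108]), ([216.0, 188.0], [18, 15, 134])]
```

No ring5. Back to the keeper grip.

```bash
python3 -m pendant '[{"jaw":0.5,"linear":[0.82,3.25,0],"twist":0},{"jaw":0.5,"linear":[0.82,3.25,0],"twist":0},{"jaw":0.5,"linear":[0.82,3.25,0],"twist":0},{"jaw":0.5,"linear":[0.82,3.25,0],"twist":0},{"jaw":0.5,"linear":[0,0,0],"twist":0},{"jaw":0.5,"linear":[0,0,0],"twist":0},{"jaw":0.5,"linear":[0,0,4],"twist":0},{"jaw":0.5,"linear":[0,0,3.5],"twist":0},{"jaw":0.5,"linear":[0,0,0],"twist":0},{"jaw":0.5,"linear":[0,0,0],"twist":0},{"jaw":0.5,"linear":[0,0,0],"twist":0}]'
python3 - <<'E'
from h import *
way(.557,.3295,.115,71)
E
```

```text
time: 41.3
position: [0.5577, 0.3287, 0.1593]
tool_rot: [0.166, 0.986, 0.0, 0.001]
ft_force: [0.0, -0.7, 0.0]
grip_width: 0.0435
grip_force: 0.0
t=41.3 pos=[0.5577 0.3287 0.1593] yang=70.9 q6=-0.88 w=43.5 F=[ 0.  -0.7  0. ] | twist -0.1 | shift [0.1  0.05 4.43] n=2 per [0.05 0.03 2.21]
```

```bash
python3 -m pendant '[{"jaw":0.5,"linear":[0.05,0.05,2.2],"twist":0},{"jaw":0.5,"linear":[0,0,2.2],"twist":0},{"jaw":0.5,"linear":[0,0,0],"twist":0},{"jaw":0.5,"linear":[0,0,0],"twist":0},{"jaw":0.5,"linear":[0,0,0],"twist":0},{"jaw":0,"linear":[0,0,0],"twist":0},{"jaw":0,"linear":[0,0,0],"twist":0},{"jaw":0,"linear":[0,0,0],"twist":0},{"jaw":0,"linear":[0,0,0],"twist":0},{"jaw":0,"linear":[0,0,0],"twist":0},{"jaw":0,"linear":[0,0,0],"twist":0}]' 25
python3 -m pendant '[{"jaw":0,"linear":[0,-1,0],"twist":0},{"jaw":0,"linear":[0,-1,0],"twist":0},{"jaw":0,"linear":[0,-1,0],"twist":0},{"jaw":0,"linear":[0,-1,0],"twist":0},{"jaw":0,"linear":[0,-1,0],"twist":0},{"jaw":0,"linear":[0,-1,0],"twist":0},{"jaw":0,"linear":[0,-1,0],"twist":0},{"jaw":0,"linear":[0,-1,0],"twist":0},{"jaw":0,"linear":[0,-1,0],"twist":0},{"jaw":0,"linear":[0,-1,0],"twist":0},{"jaw":0,"linear":[0,0,0],"twist":0}]'
```

```text
time: 42.22
position: [0.5559, 0.3294, 0.1144]
tool_rot: [0.165, 0.986, -0.001, -0.0]
ft_force: [-0.3, -1.9, 3.3]
grip_width: 0.0157
grip_force: 25.0
time: 43.13
position: [0.5225, 0.233, 0.1143]
tool_rot: [0.166, 0.986, -0.001, -0.0]
ft_force: [-0.8, -1.8, 6.3]
grip_width: 0.0158
grip_force: 25.0
```

```bash
python3 -m pendant '[{"jaw":0,"linear":[0,-0.5,0],"twist":0},{"jaw":0,"linear":[0,-0.5,0],"twist":0},{"jaw":0,"linear":[0,-0.5,0],"twist":0},{"jaw":0,"linear":[0,-0.5,0],"twist":0},{"jaw":0,"linear":[0,0,0],"twist":0}]'
python3 -m pendant '[{"jaw":0,"linear":[0,-0.4,0],"twist":0},{"jaw":0,"linear":[0,0,0],"twist":0}]'
python3 -m pendant '[{"jaw":0,"linear":[0,-0.4,0],"twist":0},{"jaw":0,"linear":[0,0,0],"twist":0}]'
```

```text
time: 43.55
position: [0.5163, 0.215, 0.1143]
tool_rot: [0.165, 0.986, -0.001, -0.0]
ft_force: [-0.3, 0.2, 6.8]
grip_width: 0.0156
grip_force: 25.0
time: 43.72
position: [0.5151, 0.2115, 0.1143]
tool_rot: [0.165, 0.986, -0.0, -0.0]
ft_force: [-0.3, 0.7, 5.6]
grip_width: 0.016
grip_force: 25.0
time: 43.88
position: [0.5138, 0.2078, 0.1144]
tool_rot: [0.165, 0.986, -0.0, -0.0]
ft_force: [-0.7, 0.8, 5.5]
grip_width: 0.0159
grip_force: 25.0
```

```bash
python3 -m pendant '[{"jaw":0,"linear":[0,-0.4,0],"twist":0},{"jaw":0,"linear":[0,0,0],"twist":0}]'
python3 -m pendant '[{"jaw":0,"linear":[0,-0.3,0],"twist":0},{"jaw":0,"linear":[0,0,0],"twist":0}]'
python3 -m pendant '[{"jaw":0,"linear":[0,-0.2,0],"twist":0},{"jaw":0,"linear":[0,0,0],"twist":0}]'
```

```text
time: 44.05
position: [0.5134, 0.2063, 0.1144]
tool_rot: [0.166, 0.986, 0.002, 0.001]
ft_force: [-0.1, 8.9, 2.9]
grip_width: 0.0155
grip_force: 25.0
time: 44.22
position: [0.5133, 0.2061, 0.1143]
tool_rot: [0.167, 0.986, 0.004, 0.002]
ft_force: [0.9, 17.7, 1.4]
grip_width: 0.0157
grip_force: 25.1
time: 44.38
position: [0.5133, 0.2059, 0.1143]
tool_rot: [0.167, 0.986, 0.006, 0.002]
ft_force: [2.5, 24.2, -1.1]
grip_width: 0.0158
grip_force: 25.1
```

Closed stop reached, 130 mm from the open one. Relax, release, retreat and take a final look.

```bash
python3 -m pendant '[{"jaw":0,"linear":[0,0.6,0],"twist":0},{"jaw":0,"linear":[0,0,0],"twist":0},{"jaw":0.5,"linear":[0,0,0],"twist":0},{"jaw":0.5,"linear":[0,0,0],"twist":0},{"jaw":0.5,"linear":[0,0,0],"twist":0},{"jaw":0.5,"linear":[0,0,-3],"twist":0},{"jaw":0.5,"linear":[0,0,-4],"twist":0},{"jaw":0.5,"linear":[0,0,-4],"twist":0},{"jaw":0.5,"linear":[3,0,-1],"twist":0},{"jaw":0.5,"linear":[0,0,0],"twist":0},{"jaw":0.5,"linear":[0,0,0],"twist":0}]'
python3 - <<'E'
from h import *
c=shot('wrist');a=cv2.resize(c['color'][130:250,180:400],(660,360),interpolation=cv2.INTER_CUBIC)
t=shot('top');W=[]
d=t['depth'];f=foc(t);V=t['view'];v,u=np.mgrid[155:240,150:250];z=d[155:240,150:250]
P=np.c_[((u-t['cx'])/f*z).ravel(),((v-t['cy'])/f*z).ravel(),z.ravel()];W=(P-V[:3,3])@V[:3,:3]
s=W[(W[:,2]>.083)&(W[:,2]<.097)];print(len(s),cv2.minAreaRect(s[:,:2].astype(np.float32)) if len(s) else 0)
cv2.imwrite('pics/w8.png',a)
E
```

```text
time: 45.3
position: [0.4837, 0.2155, 0.2345]
tool_rot: [0.165, 0.986, -0.0, 0.0]
ft_force: [-0.1, -0.3, -0.4]
grip_width: 0.0433
grip_force: 0.0
70 ((0.5668452978134155, 0.18597911298274994), (0.01400022953748703, 0.049352604895830154), 71.71549224853516)
```

View pics/w8.png

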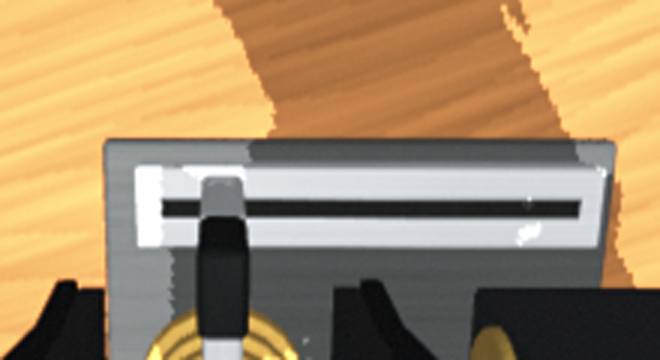

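The tongue lies right over the post with the rings beneath it, and the robot is clear of everything.

```bash
python3 -c "
from rig import robot
print(robot.hand_in())"
```

```text
the job is handed in; nothing more can be done
None
```

I opened the keeper to its end stop, seated ring1 to ring4 home and flat in order (ring5 was not on the bench), and slid the keeper back to its closed end stop; I handed the job in at about 45 s with no verdict shown.

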